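Close a filter holder with quarter-turn coupling rings

TASK

Assemble the stacked filter holder: set the filter stage, its coupling ring still open, on the drain base and lock it by turning that ring clockwise (seen from above) by a wing until it stops, for which a push is enough; only then set the inlet cap on the filter stage and lock it in the same way. Both must end up fully seated and fully locked, and the glassware and other things standing around must stay upright and where they are.

Things in the scene. Friction and masses are not known exactly. Their poses are not given: they have to be found in the camera images.
- base: Steel drain base, fixed to the bench. Origin: on its axis at bench level, z up. Foot disc 92 mm across and 7 mm high, narrow column, shoulder 56 mm across at z = 27 mm, above it the bayonet neck. A thin hose outlet points to -x, to radius 54 mm, lying below z = 22 mm. A half turn about z makes no difference to the fit.
- base_neck (a point): Centre of the base's flat mating face, 40 mm above the bench. The neck below it is 38 mm across and 13 mm high, with a 24 mm bore (over 10 mm deep), two outward locking lugs at +x and -x of the base (each spans 60 degrees, to radius 25 mm, 5 mm thick, level with the face), and two notches in the rim at +y and -y (10 to 16 mm wide, 6 mm deep).
- filter_stage: Filter stage: steel barrel 56 mm in diameter, grey coupling ring round its foot, open bayonet neck on top; loose, upright, 59 mm high, 0.27 kg +-30 percent. Origin: on its axis at the ring's underside, z up. Ring z = 0 to 16 mm, 60 mm across without wings. Grasp the bare barrel, z = 17 to 46 mm, from above, in any direction across. Seated on the base, its origin is 29 mm above the base's.
- filter_stage_face (a point): Centre of the stage's flat underside, hidden in the ring, 11 mm above the origin; it seats on the mating face below. Under it a centring spigot (21 mm, tapered end, down to z = 2 mm) enters the bore with 1.5 mm clearance all round, and two 8 mm key teeth at +y and -y (down to z = 5.5 mm) drop into the notches (5 degrees of play), so x lies along the x of the part below, either way round.
- filter_stage_neck (a point): Centre of the stage's upper mating face, 59 mm above its origin, on a bayonet neck (shoulder at z = 46 mm) just like the base's: lugs at +x and -x of the stage, notches at +y and -y.
- filter_stage_ring (a joint): Ring angle on the barrel, rad: 0 open, 1.571 locked, stops at both ends; grows clockwise seen from above. 0.12 N m friction (about 2.5 N at a wing): stays where left. Two inward tabs at its bottom, 50 degrees wide, in line with the wings, pass between the lugs below while it reads under 0.45, then slide under the lugs and hold the stage down. Locked, the wings are in line with those lugs.
- filter_stage_wing (a point): Point on one of the ring's two opposite wings: on its centre line, 48 mm from the axis, 8 mm above the ring's underside. Wings: bars 9 mm thick, 3 to 13 mm above the ring's underside, out to 58 mm from the axis. At ring angle 0 this wing points to the barrel's +y, the other to -y; at 1.571 to +x and -x.
- inlet_cap: Inlet cap: same barrel (56 mm, bare from z = 17 to 46 mm) and ring as the filter stage, but closed by a low cone with an upright hose nozzle; 72 mm high, 0.27 kg +-30 percent, loose, upright. Origin: on its axis at the ring's underside, z up. Two small ribs on the cone mark +x and -x. Seated on the filter stage's neck, its origin is 48 mm above the stage's.
- inlet_cap_face (a point): Centre of the cap's flat underside, hidden in the ring, 11 mm above its origin; spigot and key teeth are as on the filter stage, so the cap's x must lie along the filter stage's x, either way round.
- inlet_cap_ring (a joint): Angle of the inlet cap's coupling ring, exactly as for the filter stage's ring: 0 = open, 1.571 = locked, grows clockwise seen from above.
- inlet_cap_wing (a point): Point on one wing of the inlet cap's ring, placed as on the filter stage's ring.
- flask_a: Bystander: volumetric flask with stopper, 193 mm high, bulb 60 mm wide up to 64 mm, neck 17 mm wide above. Origin: centre of its underside.
- flask_b: Bystander: another such volumetric flask.
- flask_c: Bystander: another such volumetric flask.
- flask_d: Bystander: another such volumetric flask.
- beaker: Bystander: glass beaker 76 mm wide, 86 mm high. Origin: centre of its underside.
- dropper: Bystander: amber dropper bottle 34 mm wide, 109 mm high. Origin: centre of its underside.
- vial: Bystander: small capped vial 24 mm wide, 54 mm high. Origin: centre of its underside.
- petri: Bystander: petri dish 62 mm wide, 14 mm high. Origin: centre of its underside.
- reagent: Bystander: plastic screw-cap bottle 60 mm wide, 121 mm high. Origin: centre of its underside.
- pp_funnel: Bystander: funnel upside down on its rim, 71 mm wide, 75 mm high, stem up. Origin: centre of its underside.
- instrument_corner (a point): Front left corner, at bench level, of the big beige instrument that stands on the right behind the work; it is 0.38 m high and fixed. This point's x axis runs back along the instrument's left side, its -y axis along its front. Keep the gripper and the wrist clear of it.

How it is judged:
By the outcome, as a careful person would: the job done as asked, in the order asked, and still so for the second after the job is handed in, with the robot touching nothing.
It also fails if it takes over 72 s, if anything falls off the work surface, if the arm or the gripper's body presses on something with over 40 N, if the wrist force passes 120 N, or if a joint passes its speed limit or range.

ROBOT

A 6-joint arm with a two-finger parallel gripper is mounted at the origin on a cart in front of the work surface, level with it; the furniture and walls round the work are solid. World frame = base frame: x ahead of the robot, y to its left, z up, the work surface at z = 0. Lengths are in mm, angles in rad, forces in N, time in s.
With the tool pointing down it reaches from about 325 to 850 mm from the base axis. Payload 4.4 kg.
Tool frame: the origin (TCP) lies on the centre line of the jaws, within the pads' length; the fingertips stand 11 mm ahead of it and the grasp point (between the pads) lies 8 mm behind it; z points along the fingers, y is the line along which they close (so a half turn about z gives the same grasp; the last joint's range is limited). The gripper opens to 94 mm and grips with 3 to 60 N. Pads are 16 mm wide; open, the fingers measure 119 mm over their backs; the gripper's body (75 mm by 177 mm) begins 78 mm behind the grasp point.
Start: joints at [-1.284, 0.207, 1.542, -0, 1.393, -0.15], TCP at [243.758, -520.777, 216.447] pointing down, gripper open.
Joint ranges: [-2.73, 2.73], [-0.86, 2.22], [0.23, 2.46], [-1.11, 4.25], [0.08, 2.63], [-2.82, 2.82]. Speed limits (rad/s): [2.79, 2.79, 3.14, 3.14, 3.14, 3.14].

INTERFACE

Orientations are given as a 3x3 rotation matrix whose columns are the frame's x, y, z axes.
In Python, from cell import status, cams, workorder gives the robot as it stands.
- The arm moves only by the shell command python3 -m creep 'ROWS' [OPENING] [FORCE]. ROWS is JSON, a list of rows, each an object of numbers: "dx", "dy", "dz": the shift along the tool's x, y, z in m; "wx", "wy", "wz": the turn, a rotation vector about the tool's x, y, z in degrees. A call has 1 to 5 rows; each row shifts and turns the commanded pose from where the row before left it, along the tool's axes as they then stand; what a row does not reach is not made up. A row lasts 1/12 s, in which the tool goes at most 41.7 mm and 7.16 degrees, less where a joint would pass 70% of its speed; a pose out of reach is approached as far as the arm can. A call is refused whole if a number of a shift passes 0.0417 or a number of a turn 7.16, either way. A call with a gripper value outside its range is refused whole. OPENING is the closure in counts, from 0 (fully open) to 255 (shut), set as the call begins (- or left out, the last holds). The fingers move at their own pace and stop on an object; FORCE is the grip in N (left out, the last holds). Time passes only in rows, so rows that do not move let the fingers close. It gives the time, the measured TCP pose, the force, the opening and the grip force at its end, in the units of the state.
- status.sense(): the state, without advancing time (a new reading comes with each control period).
- cams.read_camera(name): name is "scene" or "top" or "wrist"; returns a dict with "pixels" (384x512x3 uint8, red, green, blue), "intrinsics" (3x3 intrinsics, pixels), "origin" and "rotation" of the camera in the world. Camera axes: x right, y down, z forward; pixel columns grow to the right and rows downward; lengths in mm; the calibration is good to about 2 mm. A picture is of the moment at which its call begins. There is no depth.
- workorder.job_done(): hands the job in; it is judged then, once.
Trained networks look in a picture, given as the dict that the camera call returned (one of the last four; its "shot" number tells which), for a name from the list of things; names that differ only in an ending like _2 or _b are one class to them, and where a whole thing is asked for, a point or a joint stands for the part that bears it (a point fixed in the world has none). Each returns a list of dicts, best first, with "p" (0 to 1); they miss things now and then, are a little off and sometimes report something else, mostly with a low value. They report only what shows in the picture. A call takes as long as a camera call.
- cams.cut_out(picture, query): "region" (384x512 bool, what is visible of it) and "position" ([column, row] in pixels, amid what is visible of it).
The state is a dict: "clock": time; "joint_positions": joint angles; "qvel": joint speeds; "tau": joint torques, N m; "eef_pos": TCP position; "eef_rot": TCP orientation; "wrist_force": force on the tool from outside, world axes, zero at the start; "ft_torque": the same for the moment, N m; "width": opening from 0.0 (shut) to 1.0 (fully open); "grasp_force": force on a finger pad.
Only numpy, scipy, OpenCV 4.12 (cv2) and the standard library are available. Lean on these libraries where they do the work, as an engineer would, in place of code of your own. Each camera call takes 0.05 s, during which the arm holds its last target. There are 200 camera calls.

## Working session

There is one attempt and no reset: what is moved stays moved. The work goes in short steps, Python scripts to look and compute and a shell command to move; the robot and the scene stay as the last step left them, time stands still between calls to the robot, and variables do not carry over. Pictures are saved under pics/ and viewed, at most 10 in all, crops included, and the job is handed in when it is done.

```bash
ls; mkdir -p pics
cat > h.py <<'E'
import numpy as np, cv2
from cell import status, cams, workorder
def ray(p,px):
    d=p["rotation"]@np.linalg.inv(p["intrinsics"])@np.array([px[0],px[1],1.0]); return np.array(p["origin"]),d
def onz(p,px,z):
    o,d=ray(p,px); return o+d*(z-o[2])/d[2]
def proj(p,X):
    c=np.array(p["rotation"]).T@(np.array(X)-p["origin"]); u=np.array(p["intrinsics"])@c; return u[:2]/u[2]
E
python3 - <<'E'
from h import *
for n in ["top","scene"]:
    p=cams.read_camera(n); p={k:(np.array(v) if k!="shot" else v) for k,v in p.items()}
    cv2.imwrite(f"pics/{n}0.png",cv2.resize(p["pixels"][:,:,::-1],(800,600),interpolation=cv2.INTER_CUBIC))
    print(n,p["origin"].round(),p["rotation"].round(2).tolist(),p["intrinsics"][0,0])
s=status.sense(); print(s["clock"],s["eef_pos"],np.array(s["eef_rot"]).round(3).tolist(),s["width"],s["wrist_force"])
E
```

```text
pics
top [ 407.  -32. 1278.] [[-0.02, -1.0, 0.09], [-1.0, 0.02, -0.01], [0.0, -0.09, -1.0]] 354.49741720107596
scene [  -58. -1067.   831.] [[0.88, -0.24, 0.41], [-0.47, -0.49, 0.73], [0.02, -0.84, -0.54]] 388.95494441909403
0.1 [ 243.55406472 -520.11133657  215.4191635 ] [[0.906, 0.424, -0.001], [0.424, -0.906, 0.002], [0.0, -0.002, -1.0]] 0.9990675209021525 [ 0.27596518 -0.13471717  0.13274553]
```

View pics/top0.png

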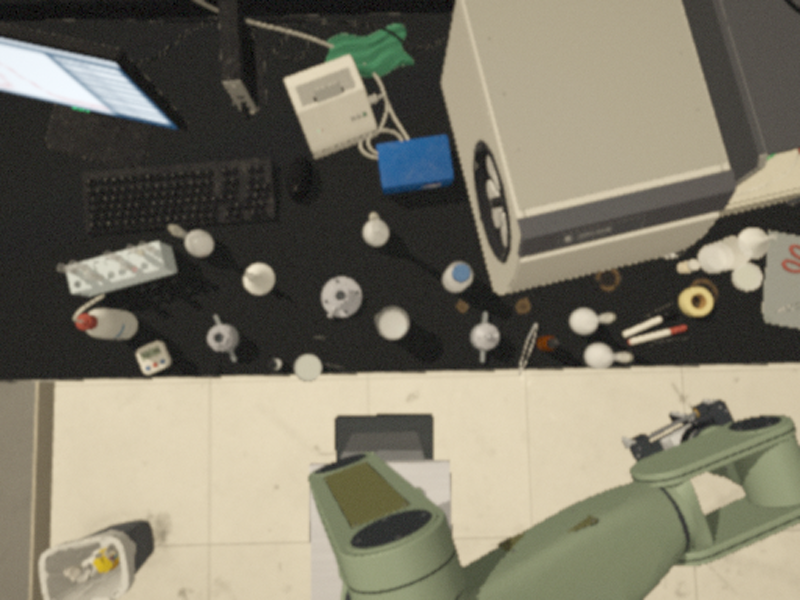

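View pics/scene0.png

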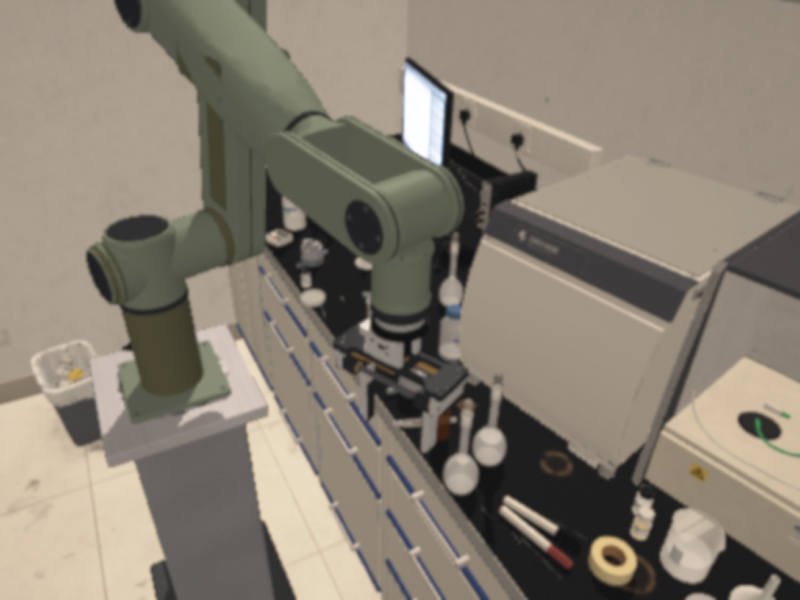

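Run:
```python
from h import *
p=cams.read_camera("top")
H=dict(base=35,base_neck=40,filter_stage=40,filter_stage_neck=59,filter_stage_wing=13,inlet_cap=45,inlet_cap_wing=13,flask_a=64,beaker=60,dropper=90,vial=54,petri=14,reagent=110,pp_funnel=40,instrument_corner=0)
for k,z in H.items():
    try:
        for r in cams.cut_out(p,k)[:5]:
            print(k,round(r["p"],2),np.round(r["position"],1),onz(p,r["position"],z).round(),r["region"].sum())
    except Exception as e: print(k,e)
```

```text
base 0.75 [220.1 192.8] [517.  70.  35.] 514
base 0.54 [177.4 233.9] [377. 221.  35.] 39
base_neck 0.6 [216.3 190.1] [527.  83.  40.] 514
filter_stage 0.69 [143.4 215.5] [444. 338.  40.] 275
filter_stage_neck 0.58 [145.  218.1] [434. 327.  59.] 332
filter_stage_neck 0.24 [218.5 192.6] [516.  74.  59.] 504
inlet_cap 0.59 [312.  213.9] [ 436. -249.   45.] 278
inlet_cap_wing 0.5 [311.  206.5] [ 463. -252.   13.] 19
inlet_cap_wing 0.24 [143.9 217.1] [439. 344.  13.] 327
flask_a 0.84 [386.2 225.1] [ 391. -498.   64.] 298
flask_a 0.72 [374.2 203.5] [ 466. -460.   64.] 303
flask_a 0.58 [243.9 145.1] [679. -17.  64.] 227
flask_a 0.53 [124.8 155.1] [653. 396.  64.] 314
flask_a 0.3 [310.8 216.1] [ 428. -241.   64.] 285
beaker 0.58 [250.7 207.1] [464. -36.  60.] 348
beaker 0.23 [348.9 218. ] [ 418. -372.   60.] 102
dropper 0.58 [349.9 219.5] [ 413. -367.   90.] 73
vial 0.61 [175.2 234.2] [377. 225.  54.] 54
petri 0.53 [125.  156.4] [659. 412.  14.] 355
petri 0.51 [197.1 236.6] [366. 156.  14.] 237
reagent 0.85 [292.8 178.3] [ 554. -178.  110.] 276
reagent 0.38 [308.5 215.9] [ 428. -226.  110.] 260
pp_funnel 0.73 [165. 179.] [570. 262.  40.] 301
instrument_corner 0.41 [242.3 144.7] [695. -11.   0.] 237
```

The top view shows the base at about (342,296) in the 800x600 picture, the filter stage at (222,338) and the inlet cap at (485,337) with its wings up and down. The instrument's corner is near (500,290). The scene view shows the arm over the flasks on the right. I'll go above the cap first and look with the wrist camera.

```bash
python3 -m creep '[{"dx":0.03,"dy":-0.016,"dz":-0.012},{"dx":0.03,"dy":-0.016,"dz":-0.012},{"dx":0.03,"dy":-0.016,"dz":-0.012},{"dx":0.03,"dy":-0.016,"dz":-0.012},{"dx":0.03,"dy":-0.016}]'
python3 -m creep '[{"dx":0.03,"dy":-0.016},{"dx":0.03,"dy":-0.016},{"dx":0.03,"dy":-0.016},{"dx":0.03,"dy":-0.016},{"dx":0.02,"dy":-0.01}]'
python3 - <<'E'
from h import *
p=cams.read_camera("wrist")
cv2.imwrite("pics/w1.png",p["pixels"][:,:,::-1])
print(p["origin"],p["rotation"],p["intrinsics"])
s=status.sense(); print(s["clock"],s["eef_pos"],s["joint_positions"])
for k,z in dict(inlet_cap=45,inlet_cap_wing=8,inlet_cap_face=11).items():
    for r in cams.cut_out(p,k)[:3]: print(k,r["p"],r["position"],onz(p,r["position"],z).round(1))
t=cams.read_camera("top")
for u in [(500,290),(732,262)]: print(onz(t,np.array(u)*.64,0).round())
E
```

```text
[ 317.86072294 -484.62376892  384.57017156] [[ 0.42482592 -0.86864008 -0.25492617]
 [-0.90527449 -0.40795053 -0.11855152]
 [-0.00101866  0.28114192 -0.95966566]] [[288.32022952   0.         255.61611547]
 [  0.         288.32022952 192.50268809]
 [  0.           0.           1.        ]]
0.95 [ 243.75560109 -520.79275982  216.45459242] [-1.28350232e+00  2.06598352e-01  1.54148530e+00 -1.78592067e-05
  1.39348131e+00 -1.50515101e-01]
inlet_cap_face 0.58 [209.4, 7.4] [ 394.8 -390.1   11. ]
[ 539. -290.    0.]
[ 592. -834.    0.]invalid input at $[0]: expected keys dx, dy, dz, wx, wy, wz
invalid input at $[0]: expected keys dx, dy, dz, wx, wy, wz
```

View pics/w1.png

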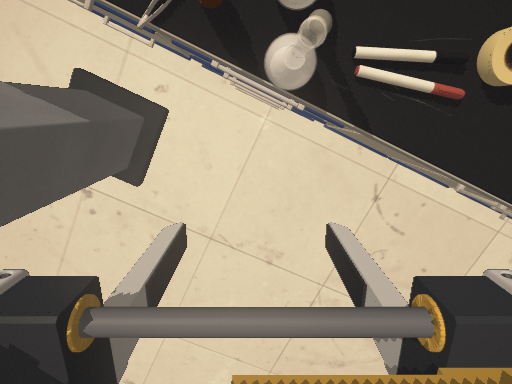

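The rows need all six keys. The wrist picture shows the fingers at the bottom, (185,230) and (330,230), and the image's up direction is the tool's +x.

```bash
python3 -m creep '[{"dx":0,"dy":0,"dz":-0.012,"wx":0,"wy":0,"wz":5},{"dx":0,"dy":0,"dz":-0.012,"wx":0,"wy":0,"wz":7},{"dx":0,"dy":0,"dz":-0.012,"wx":0,"wy":0,"wz":7},{"dx":0.01,"dy":-0.02,"dz":-0.012,"wx":0,"wy":0,"wz":6},{"dx":0.015,"dy":-0.026,"dz":0,"wx":0,"wy":0,"wz":0}]'
python3 -m creep '[{"dx":0.02,"dy":-0.03,"dz":0,"wx":0,"wy":0,"wz":0},{"dx":0.02,"dy":-0.03,"dz":0,"wx":0,"wy":0,"wz":0},{"dx":0.02,"dy":-0.03,"dz":0,"wx":0,"wy":0,"wz":0},{"dx":0.02,"dy":-0.03,"dz":0,"wx":0,"wy":0,"wz":0},{"dx":0.02,"dy":-0.03,"dz":0,"wx":0,"wy":0,"wz":0}]'
python3 -m creep '[{"dx":0.015,"dy":-0.03,"dz":0,"wx":0,"wy":0,"wz":0},{"dx":0.015,"dy":-0.03,"dz":0,"wx":0,"wy":0,"wz":0},{"dx":0,"dy":0,"dz":0,"wx":0,"wy":0,"wz":0}]'
python3 - <<'E'
from h import *
p=cams.read_camera("wrist")
cv2.imwrite("pics/w2.png",p["pixels"][:,:,::-1])
s=status.sense(); print(s["clock"],s["eef_pos"],s["eef_rot"],s["joint_positions"])
for k,z in dict(inlet_cap=45,inlet_cap_wing=8,inlet_cap_face=11).items():
    for r in cams.cut_out(p,k)[:3]: print(k,r["p"],r["position"],onz(p,r["position"],z).round(1))
E
```

```text
clock: 1.57
eef_pos: [266.1, -476.2, 267.3]
eef_rot: [[1.0, -0.005, 0.001], [-0.005, -1.0, -0.005], [0.001, 0.005, -1.0]]
wrist_force: [0.3, -0.5, 0.5]
width: 1.001
grasp_force: 0.0
clock: 1.98
eef_pos: [366.9, -322.2, 264.7]
eef_rot: [[1.0, 0.001, 0.0], [0.001, -1.0, -0.0], [0.0, 0.0, -1.0]]
wrist_force: [0.2, -1.0, -0.7]
width: 1.001
grasp_force: 0.0
clock: 2.23
eef_pos: [398.2, -258.8, 264.6]
eef_rot: [[1.0, 0.008, 0.001], [0.008, -1.0, 0.002], [0.002, -0.002, -1.0]]
wrist_force: [-0.6, 0.9, -0.6]
width: 1.0
grasp_force: 0.0
2.2833 [ 397.26259978 -261.25596345  264.69816416] [[ 9.99978530e-01  6.53110128e-03  5.33526663e-04]
 [ 6.53112838e-03 -9.99978671e-01 -4.90696849e-05]
 [ 5.33194804e-04  5.25531625e-05 -9.99999856e-01]] [-7.64265989e-01 -4.57476265e-02  1.71282282e+00  3.35348032e-04
  1.47409836e+00  7.99966869e-01]
inlet_cap 0.79 [247.3, 146.1] [ 431.2 -245.3   45. ]
inlet_cap_wing 0.7 [249.2, 125.1] [ 456.6 -246.8    8. ]
inlet_cap_face 0.59 [249.3, 142.5] [ 432.1 -247.1   11. ]
```

View pics/w2.png

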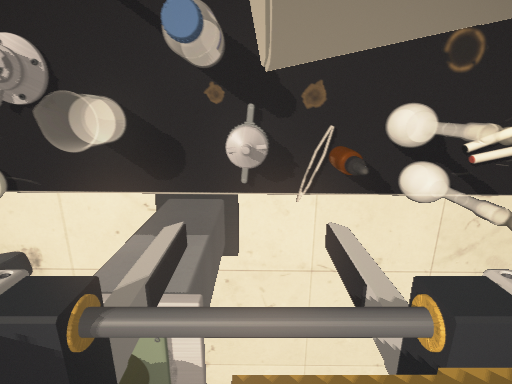

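The wrist view shows the cap at (247,146) with wings at (250,106) and (243,181), and ribs to its left and right, so its ring is open. A wire loop lies at (317,165). Next I look over the base.

```bash
python3 -m creep '[{"dx":0.006,"dy":-0.033,"dz":0,"wx":0,"wy":0,"wz":0},{"dx":0.006,"dy":-0.033,"dz":0,"wx":0,"wy":0,"wz":0},{"dx":0.006,"dy":-0.033,"dz":0,"wx":0,"wy":0,"wz":0},{"dx":0.006,"dy":-0.033,"dz":0,"wx":0,"wy":0,"wz":0},{"dx":0.006,"dy":-0.033,"dz":0,"wx":0,"wy":0,"wz":0}]' >/dev/null
python3 -m creep '[{"dx":0.006,"dy":-0.033,"dz":0,"wx":0,"wy":0,"wz":0},{"dx":0.006,"dy":-0.033,"dz":0,"wx":0,"wy":0,"wz":0},{"dx":0.006,"dy":-0.033,"dz":0,"wx":0,"wy":0,"wz":0},{"dx":0.006,"dy":-0.033,"dz":0,"wx":0,"wy":0,"wz":0},{"dx":0.006,"dy":-0.033,"dz":0,"wx":0,"wy":0,"wz":0}]' >/dev/null
python3 -m creep '[{"dx":0,"dy":0,"dz":0,"wx":0,"wy":0,"wz":0},{"dx":0,"dy":0,"dz":0,"wx":0,"wy":0,"wz":0}]' | head -2
python3 - <<'E'
from h import *
p=cams.read_camera("wrist")
np.save("base.npy",p,allow_pickle=True)
c=proj(p,[517,70,40]).round().astype(int); print(c)
for k,z in dict(base=40,base_neck=40).items():
    for r in cams.cut_out(p,k)[:2]: print(k,r["p"],r["position"],onz(p,r["position"],z).round(1))
c=np.clip(c,75,None);x0,y0=c[0]-75,c[1]-75
cr=p["pixels"][y0:y0+150,x0:x0+150,::-1]; print(x0,y0)
cv2.imwrite("pics/b1.png",cv2.resize(cr,(600,600),interpolation=cv2.INTER_CUBIC))
E
```

```text
clock: 3.43
eef_pos: [456.1, 66.4, 264.3]
[254 124]
base 0.84 [245.1, 114.1] [530.   81.9  40. ]
base_neck 0.63 [245.6, 112.8] [531.6  81.2  40. ]
base_neck 0.22 [199.2, 218.4] [383.1 149.7  40. ]
179 49
```

View pics/b1.png

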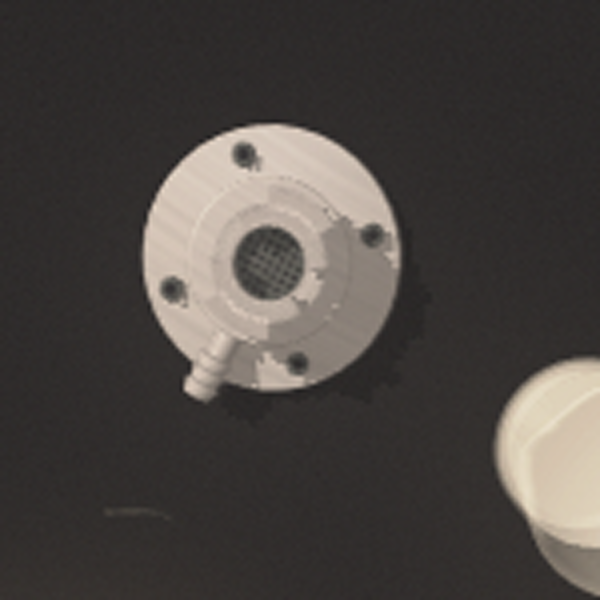

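```bash
python3 -m creep '[{"dx":-0.004,"dy":-0.033,"dz":0,"wx":0,"wy":0,"wz":0},{"dx":-0.008,"dy":-0.033,"dz":0,"wx":0,"wy":0,"wz":0},{"dx":-0.008,"dy":-0.033,"dz":0,"wx":0,"wy":0,"wz":0},{"dx":-0.008,"dy":-0.033,"dz":0.01,"wx":0,"wy":0,"wz":0},{"dx":-0.008,"dy":-0.033,"dz":0.02,"wx":0,"wy":0,"wz":0}]' >/dev/null
python3 -m creep '[{"dx":-0.008,"dy":-0.033,"dz":0.03,"wx":0,"wy":0,"wz":0},{"dx":-0.008,"dy":-0.033,"dz":0.03,"wx":0,"wy":0,"wz":0},{"dx":-0.008,"dy":-0.025,"dz":0.01,"wx":0,"wy":0,"wz":0},{"dx":0,"dy":0,"dz":0,"wx":0,"wy":0,"wz":0},{"dx":0,"dy":0,"dz":0,"wx":0,"wy":0,"wz":0}]' |head -2
python3 - <<'E'
from h import *
p=cams.read_camera("wrist")
np.save("stage.npy",p,allow_pickle=True)
for k,z in dict(filter_stage=50,filter_stage_neck=59,filter_stage_wing=8).items():
    for r in cams.cut_out(p,k)[:3]: print(k,r["p"],r["position"],onz(p,r["position"],z).round(1))
c=proj(p,[440,335,40]).round().astype(int); print(c)
x0,y0=np.clip(c[0]-100,0,312),np.clip(c[1]-100,0,184)
cr=p["pixels"][y0:y0+200,x0:x0+200,::-1]; print(x0,y0)
cv2.imwrite("pics/s1.png",cv2.resize(cr,(600,600),interpolation=cv2.INTER_CUBIC))
E
```

```text
clock: 4.42
eef_pos: [396.6, 316.1, 168.4]
filter_stage 0.71 [224.7, 146.0] [442.1 348.1  50. ]
filter_stage_neck 0.83 [226.1, 143.5] [445.6 345.7  59. ]
filter_stage_wing 0.71 [222.4, 116.6] [468.9 354.1   8. ]
[239 147]
139 47
```

View pics/s1.png

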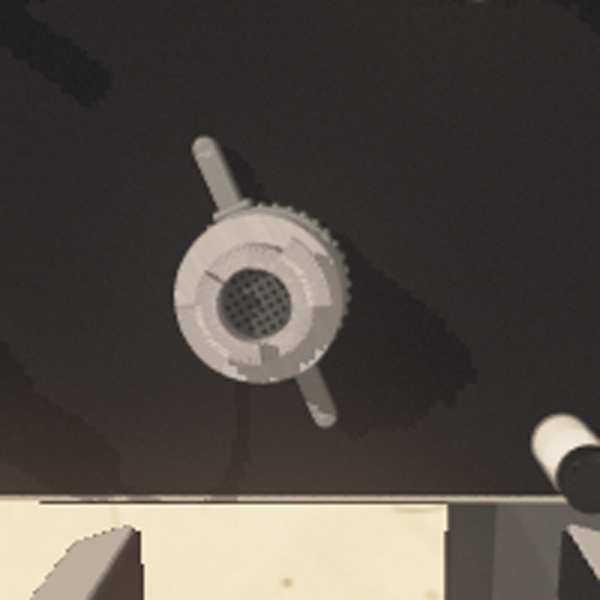

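The base crop shows the bore at (269,262), and the hose pointing down-left to (200,388). The stage crop shows the bore at (255,303) and wing tips at (203,145) and (325,420). I'll rectify both onto their neck planes to read the angles.

```bash
cat >> h.py <<'E'
def rect(p,c,z,half=32,n=400):
    # world-aligned top view: image up=+x, left=+y
    W=[[c[0]+half,c[1]+half],[c[0]+half,c[1]-half],[c[0]-half,c[1]-half],[c[0]-half,c[1]+half]]
    src=np.float32([proj(p,[a,b,z]) for a,b in W]); dst=np.float32([[0,0],[n,0],[n,n],[0,n]])
    return cv2.warpPerspective(p["pixels"],cv2.getPerspectiveTransform(src,dst),(n,n),flags=cv2.INTER_CUBIC)
E
python3 - <<'E'
from h import *
b=np.load("base.npy",allow_pickle=True).item(); s=np.load("stage.npy",allow_pickle=True).item()
bc=onz(b,(179+269/4-.4,49+262/4-.4),40); h=onz(b,(179+200/4-.4,49+388/4-.4),16)
print("base",bc.round(1),"hose dir deg",np.degrees(np.arctan2(*(h-bc)[[1,0]])),np.linalg.norm((h-bc)[:2]))
sc=onz(s,(139+255/3-.3,47+303/3-.3),57); w1=onz(s,(139+203/3-.3,47+145/3-.3),13);w2=onz(s,(139+325/3-.3,47+420/3-.3),13)
print("stage",sc.round(1),"wing mid",((w1+w2)/2).round(1),"wing deg",np.degrees(np.arctan2(*(w1-w2)[[1,0]])),np.linalg.norm(w1-w2))
A=rect(b,bc,40);B=rect(s,sc,59)
o=np.hstack([A,B])[:,:,::-1].copy()
for x in(200,600): cv2.drawMarker(o,(x,200),(0,0,255),0,14,1)
o=cv2.convertScaleAbs(o,alpha=1.3)
cv2.imwrite("pics/r.png",o)
E
```

```text
base [530.   80.9  40. ] hose dir deg 149.74039167379652 51.24658973549177
stage [441.3 348.3  57. ] wing mid [440.8 348.6  13. ] wing deg 22.902240893929534 109.53664703505478
```

View pics/r.png

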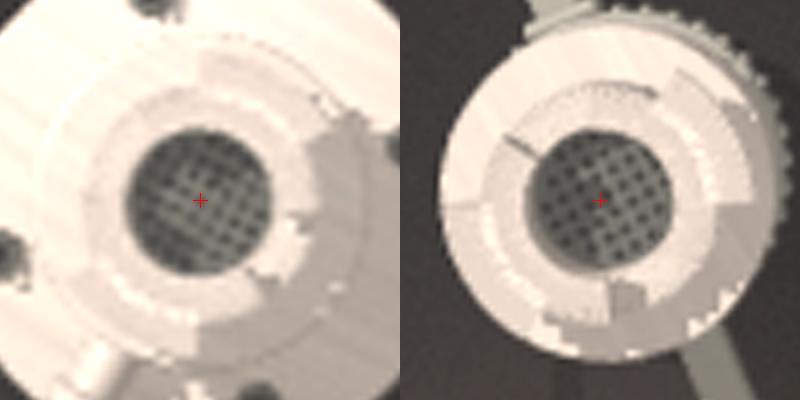

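The base lugs lie along 150° (hose direction agrees) and the stage's lugs along −60°, with its ring about 7° from open. So the stage must turn 30° ccw. Now I move over the stage and go down.

```bash
python3 -m creep '[{"dx":0.022,"dy":-0.016,"dz":0.0,"wx":0,"wy":0,"wz":0},{"dx":0.022,"dy":-0.016,"dz":0.0,"wx":0,"wy":0,"wz":0},{"dx":0,"dy":0,"dz":0.03,"wx":0,"wy":0,"wz":0},{"dx":0,"dy":0,"dz":0.03,"wx":0,"wy":0,"wz":0},{"dx":0,"dy":0,"dz":0.0,"wx":0,"wy":0,"wz":0}]'
python3 - <<'E'
from h import *
p=cams.read_camera("wrist"); s=status.sense(); print(s["clock"],s["eef_pos"],s["eef_rot"][:2,:2])
for k,z in dict(filter_stage_neck=59,filter_stage_wing=8).items():
    for r in cams.cut_out(p,k)[:2]: print(k,r["p"],r["position"],onz(p,r["position"],z).round(1))
b=proj(p,[441.2,348.5,59]); print(b)
g=cv2.cvtColor(p["pixels"],cv2.COLOR_RGB2GRAY)
x0,y0=int(b[0])-40,int(b[1])-40
m=(g[y0:y0+80,x0:x0+80]<110).astype(np.uint8); n,l,st,ce=cv2.connectedComponentsWithStats(m)
for i in range(1,n):
    if st[i,4]>80: print(st[i],ce[i]+[x0,y0],onz(p,ce[i]+[x0,y0],57).round(1))
E
```

```text
clock: 5.03
eef_pos: [438.0, 345.9, 104.5]
eef_rot: [[1.0, -0.001, -0.009], [-0.001, -1.0, -0.005], [-0.009, 0.005, -1.0]]
wrist_force: [-1.2, -0.5, -2.0]
width: 1.0
grasp_force: 0.0
5.0833 [438.97061769 346.68147374 106.81487845] [[ 9.99982469e-01 -4.52333450e-04]
 [-4.73179530e-04 -9.99993658e-01]]
filter_stage_neck 0.76 [251.4, 194.3] [455.4 350.3  59. ]
filter_stage_wing 0.6 [242.2, 164.5] [468.6 359.3   8. ]
filter_stage_wing 0.36 [380.1, 259.9] [368.7 218.5   8. ]
[253.79667682 211.56074513]
[   0    0   80   80 2542] [251.05035405 220.80999213] [432.5 350.7  57. ]
[ 27  26  29  27 567] [252.68959436 210.28571429] [441.5 349.4  57. ]
```

```bash
python3 -m creep '[{"dx":0.0025,"dy":-0.0025,"dz":0.02,"wx":0,"wy":0,"wz":0},{"dx":0,"dy":0,"dz":0.02,"wx":0,"wy":0,"wz":0},{"dx":0,"dy":0,"dz":0.02,"wx":0,"wy":0,"wz":0},{"dx":0,"dy":0,"dz":0.016,"wx":0,"wy":0,"wz":0},{"dx":0,"dy":0,"dz":0,"wx":0,"wy":0,"wz":0}]'
python3 -m creep '[{"dx":0,"dy":0,"dz":0,"wx":0,"wy":0,"wz":0},{"dx":0,"dy":0,"dz":0,"wx":0,"wy":0,"wz":0},{"dx":0,"dy":0,"dz":0,"wx":0,"wy":0,"wz":0},{"dx":0,"dy":0,"dz":0,"wx":0,"wy":0,"wz":0},{"dx":0,"dy":0,"dz":0,"wx":0,"wy":0,"wz":0}]' 110 30
python3 -m creep '[{"dx":0,"dy":0,"dz":0,"wx":0,"wy":0,"wz":0},{"dx":0,"dy":0,"dz":0,"wx":0,"wy":0,"wz":0}]'
```

```text
clock: 5.6
eef_pos: [442.4, 350.8, 32.6]
eef_rot: [[1.0, 0.001, -0.002], [0.001, -1.0, -0.001], [-0.002, 0.001, -1.0]]
wrist_force: [-1.2, 0.0, -0.8]
width: 0.997
grasp_force: 0.0
clock: 6.02
eef_pos: [444.0, 351.8, 34.7]
eef_rot: [[1.0, 0.002, 0.002], [0.002, -1.0, 0.0], [0.002, -0.0, -1.0]]
wrist_force: [0.4, -3.3, 2.6]
width: 0.679
grasp_force: 2.0
clock: 6.18
eef_pos: [443.7, 350.9, 34.1]
eef_rot: [[1.0, 0.002, 0.001], [0.002, -1.0, -0.002], [0.001, 0.002, -1.0]]
wrist_force: [0.5, -5.2, 5.8]
width: 0.592
grasp_force: 30.0
```

```bash
python3 -m creep '[{"dx":0,"dy":0,"dz":-0.01,"wx":0,"wy":0,"wz":0},{"dx":0,"dy":0,"dz":-0.02,"wx":0,"wy":0,"wz":0},{"dx":0,"dy":0,"dz":-0.03,"wx":0,"wy":0,"wz":0},{"dx":0,"dy":0,"dz":-0.03,"wx":0,"wy":0,"wz":0},{"dx":0.004,"dy":0.012,"dz":-0.02,"wx":0,"wy":0,"wz":0}]'
python3 -m creep '[{"dx":0.008,"dy":0.024,"dz":0,"wx":0,"wy":0,"wz":0},{"dx":0.008,"dy":0.024,"dz":0,"wx":0,"wy":0,"wz":0},{"dx":0.008,"dy":0.024,"dz":0,"wx":0,"wy":0,"wz":0},{"dx":0.008,"dy":0.024,"dz":0,"wx":0,"wy":0,"wz":0},{"dx":0.008,"dy":0.024,"dz":0,"wx":0,"wy":0,"wz":0}]'>/dev/null
python3 -m creep '[{"dx":0.008,"dy":0.024,"dz":0,"wx":0,"wy":0,"wz":0},{"dx":0.008,"dy":0.024,"dz":0,"wx":0,"wy":0,"wz":0},{"dx":0.008,"dy":0.024,"dz":0,"wx":0,"wy":0,"wz":0},{"dx":0.006,"dy":0.018,"dz":0,"wx":0,"wy":0,"wz":0},{"dx":0,"dy":0,"dz":0,"wx":0,"wy":0,"wz":0}]'
python3 -m creep '[{"dx":0,"dy":0,"dz":0,"wx":0,"wy":0,"wz":0},{"dx":0,"dy":0,"dz":0,"wx":0,"wy":0,"wz":0}]' |head -2
cat >> h.py <<'E'
def bore(p,guess,z,thr=110):
    b=proj(p,guess); g=cv2.cvtColor(p["pixels"],cv2.COLOR_RGB2GRAY); x0,y0=int(b[0])-40,int(b[1])-40
    m=(g[y0:y0+80,x0:x0+80]<thr).astype(np.uint8); n,l,st,ce=cv2.connectedComponentsWithStats(m)
    return [(st[i].tolist(),(ce[i]+[x0,y0]).round(1),onz(p,ce[i]+[x0,y0],z).round(1)) for i in range(1,n) if 80<st[i,4]<2000]
E
python3 - <<'E'
from h import *
p=cams.read_camera("wrist"); s=status.sense(); e=np.array(s["eef_pos"]); print(s["clock"],e,s["eef_rot"])
np.save("held.npy",p,allow_pickle=True)
print(bore(p,e+[0,0,28],e[2]+24))
B=rect(p,e[:2],e[2]+26)
b=np.load("base.npy",allow_pickle=True).item()
cv2.imwrite("pics/held.png",np.hstack([B,cv2.resize(p["pixels"],(400,300)).repeat(1,0)[:,:] if 0 else cv2.copyMakeBorder(cv2.resize(p["pixels"],(400,300)),0,100,0,0,0)])[:,:,::-1])
E
```

```text
clock: 6.6
eef_pos: [447.1, 342.2, 146.0]
eef_rot: [[1.0, 0.003, 0.002], [0.003, -1.0, 0.004], [0.002, -0.004, -1.0]]
wrist_force: [0.8, 0.6, -2.3]
width: 0.594
grasp_force: 30.0
clock: 7.43
eef_pos: [518.3, 127.1, 143.2]
eef_rot: [[1.0, -0.002, 0.0], [-0.002, -1.0, -0.0], [0.0, 0.0, -1.0]]
wrist_force: [0.3, 0.3, -2.6]
width: 0.592
grasp_force: 30.0
clock: 7.6
eef_pos: [516.8, 130.6, 143.0]
7.65 [516.79682768 130.83445904 143.02829493] [[ 9.99997191e-01  2.21685609e-03 -8.39099497e-04]
 [ 2.21765443e-03 -9.99997088e-01  9.51688038e-04]
 [-8.36987298e-04 -9.53546197e-04 -9.99999195e-01]]
[([19, 19, 30, 32, 519], array([248.8, 261.1]), array([516.4, 135.8, 167. ])), ([44, 27, 12, 18, 82], array([267., 260.]), array([517.1, 125.5, 167. ])), ([40, 50, 40, 30, 506], array([281. , 295.3]), array([494.2, 117.1, 167. ]))]
```

View pics/held.png

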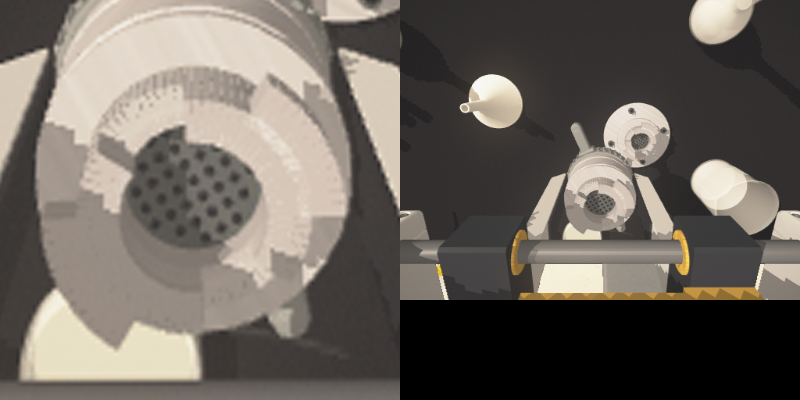

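The stage is held upright between the fingers, bore near the tool axis. In the right half the base shows at about (640,138) and the funnel at (490,100). I'll remeasure the base bore from this picture.

```bash
python3 - <<'E'
from h import *
p=np.load("held.npy",allow_pickle=True).item()
b=np.load("base.npy",allow_pickle=True).item()
for q in (p,b):
  for t in (90,120): print(bore(q,[530,81,40],39,t))
  r=cams.cut_out
E
python3 -m creep '[{"dx":0,"dy":0.0,"dz":0,"wx":0,"wy":0,"wz":-6},{"dx":0,"dy":0.0,"dz":0,"wx":0,"wy":0,"wz":-6},{"dx":0,"dy":0.0,"dz":0,"wx":0,"wy":0,"wz":-6},{"dx":0,"dy":0.0,"dz":0,"wx":0,"wy":0,"wz":-6},{"dx":0,"dy":0.0,"dz":0,"wx":0,"wy":0,"wz":-6}]'
python3 -m creep '[{"dx":0,"dy":0,"dz":0,"wx":0,"wy":0,"wz":0},{"dx":0,"dy":0,"dz":0,"wx":0,"wy":0,"wz":0}]' |head -3
```

```text
[([28, 0, 52, 80, 1035], array([333.7, 197.1]), array([514.3,  55.1,  39. ])), ([29, 30, 20, 20, 155], array([304.3, 178.3]), array([533.2,  85.1,  39. ]))]
[([20, 0, 60, 80, 1116], array([331.9, 197.4]), array([513.9,  56.8,  39. ])), ([28, 30, 22, 21, 368], array([306.5, 180.3]), array([531.2,  82.9,  39. ]))]
[([33, 32, 16, 18, 172], array([244.9, 113.5]), array([530.7,  82.2,  39. ]))]
[([32, 32, 18, 18, 257], array([245.7, 114.4]), array([529.7,  81.2,  39. ]))]
clock: 8.07
eef_pos: [516.8, 131.3, 143.2]
eef_rot: [[0.862, 0.507, -0.0], [0.507, -0.862, 0.001], [-0.0, -0.001, -1.0]]
wrist_force: [0.2, 1.1, -2.5]
width: 0.59
grasp_force: 30.0
clock: 8.23
eef_pos: [517.0, 130.9, 143.2]
eef_rot: [[0.866, 0.5, -0.0], [0.5, -0.866, 0.0], [-0.0, -0.0, -1.0]]
```

```bash
python3 -m creep '[{"dx":-0.004,"dy":0.0165,"dz":0,"wx":0,"wy":0,"wz":0},{"dx":-0.004,"dy":0.0165,"dz":0,"wx":0,"wy":0,"wz":0},{"dx":-0.0045,"dy":0.0165,"dz":0.01,"wx":0,"wy":0,"wz":0},{"dx":0,"dy":0,"dz":0.025,"wx":0,"wy":0,"wz":0},{"dx":0,"dy":0,"dz":0.02,"wx":0,"wy":0,"wz":0}]'
python3 -m creep '[{"dx":0,"dy":0,"dz":0.01,"wx":0,"wy":0,"wz":0},{"dx":0,"dy":0,"dz":0,"wx":0,"wy":0,"wz":0},{"dx":0,"dy":0,"dz":0,"wx":0,"wy":0,"wz":0}]' |head -6
python3 -m creep '[{"dx":0,"dy":0,"dz":0.003,"wx":0,"wy":0,"wz":0},{"dx":0,"dy":0,"dz":0.002,"wx":0,"wy":0,"wz":0},{"dx":0,"dy":0,"dz":0,"wx":0,"wy":0,"wz":0}]'|head -6
```

```text
clock: 8.65
eef_pos: [532.5, 80.3, 88.3]
eef_rot: [[0.867, 0.498, 0.002], [0.498, -0.867, 0.0], [0.002, 0.001, -1.0]]
wrist_force: [-0.8, 1.5, -3.9]
width: 0.589
grasp_force: 30.0
clock: 8.9
eef_pos: [531.2, 81.1, 78.1]
eef_rot: [[0.865, 0.501, -0.001], [0.501, -0.865, 0.0], [-0.001, -0.001, -1.0]]
wrist_force: [0.1, -0.3, -2.4]
width: 0.592
grasp_force: 30.0
clock: 9.15
eef_pos: [532.0, 80.9, 74.0]
eef_rot: [[0.865, 0.501, 0.001], [0.501, -0.865, 0.0], [0.001, 0.001, -1.0]]
wrist_force: [0.6, 0.4, -2.9]
width: 0.591
grasp_force: 30.0
```

```bash
python3 -m creep '[{"dx":0,"dy":0,"dz":0.002,"wx":0,"wy":0,"wz":0},{"dx":0,"dy":0,"dz":0.002,"wx":0,"wy":0,"wz":0},{"dx":0,"dy":0,"dz":0,"wx":0,"wy":0,"wz":0}]'|sed -n '2p;4p'
python3 -m creep '[{"dx":0,"dy":0,"dz":0.002,"wx":0,"wy":0,"wz":0},{"dx":0,"dy":0,"dz":0.001,"wx":0,"wy":0,"wz":0},{"dx":0,"dy":0,"dz":0,"wx":0,"wy":0,"wz":0}]'|sed -n '2p;4p'
```

```text
eef_pos: [531.7, 80.7, 69.3]
wrist_force: [1.3, 0.6, -1.6]
eef_pos: [531.7, 80.7, 66.2]
wrist_force: [0.8, 0.3, -2.6]
```

```bash
python3 -m creep '[{"dx":0,"dy":0,"dz":0.002,"wx":0,"wy":0,"wz":0},{"dx":0,"dy":0,"dz":0,"wx":0,"wy":0,"wz":0}]'|sed -n '2p;4p'
python3 -m creep '[{"dx":0,"dy":0,"dz":0.002,"wx":0,"wy":0,"wz":0},{"dx":0,"dy":0,"dz":0,"wx":0,"wy":0,"wz":0}]'|sed -n '2p;4p'
```

```text
eef_pos: [531.7, 80.7, 64.1]
wrist_force: [1.3, 0.7, -1.8]
eef_pos: [531.9, 80.7, 63.2]
wrist_force: [-1.3, 0.6, 2.6]
```

Contact came at z = 63.2, exactly 29 mm above the bench grasp height, so the stage is seated. Next I release, retreat and check the wing angle.

```bash
python3 -m creep '[{"dx":0,"dy":0,"dz":0.001,"wx":0,"wy":0,"wz":0},{"dx":0,"dy":0,"dz":0,"wx":0,"wy":0,"wz":0}]'|sed -n '2p;4p'
python3 -m creep '[{"dx":0,"dy":0,"dz":0,"wx":0,"wy":0,"wz":0},{"dx":0,"dy":0,"dz":0,"wx":0,"wy":0,"wz":0},{"dx":0,"dy":0,"dz":0,"wx":0,"wy":0,"wz":0},{"dx":0,"dy":0,"dz":0,"wx":0,"wy":0,"wz":0},{"dx":0,"dy":0,"dz":-0.01,"wx":0,"wy":0,"wz":0}]' 0
python3 -m creep '[{"dx":0,"dy":0,"dz":-0.02,"wx":0,"wy":0,"wz":0},{"dx":0,"dy":0,"dz":-0.03,"wx":0,"wy":0,"wz":0},{"dx":-0.012,"dy":0,"dz":-0.02,"wx":0,"wy":0,"wz":0},{"dx":-0.015,"dy":0,"dz":0,"wx":0,"wy":0,"wz":-5},{"dx":-0.013,"dy":0,"dz":0,"wx":0,"wy":0,"wz":-6}]'
python3 -m creep '[{"dx":0,"dy":0,"dz":0,"wx":0,"wy":0,"wz":-6},{"dx":0,"dy":0,"dz":0,"wx":0,"wy":0,"wz":-6},{"dx":0,"dy":0,"dz":0,"wx":0,"wy":0,"wz":0}]' 255
python3 - <<'E'
from h import *
p=cams.read_camera("wrist"); s=status.sense(); print(s["clock"],s["eef_pos"])
np.save("seat.npy",p,allow_pickle=True)
print(bore(p,[531,81,88],86,120))
r=cams.cut_out(p,"filter_stage_wing")
for q in r: x=onz(p,q["position"],38); d=x-[531,81,38]; print(q["p"],q["position"],x.round(1),np.degrees(np.arctan2(d[1],d[0])),np.hypot(*d[:2]))
B=rect(p,(531,81),40,70,400); C=rect(p,(531,81),88,32,400)
cv2.imwrite("pics/seat.png",np.hstack([B,C])[:,:,::-1])
E
```

```text
eef_pos: [531.9, 80.7, 63.1]
wrist_force: [-3.1, -0.2, 9.6]
clock: 10.57
eef_pos: [529.3, 80.6, 69.4]
eef_rot: [[0.865, 0.501, -0.005], [0.501, -0.865, -0.0], [-0.004, -0.003, -1.0]]
wrist_force: [-0.8, 0.2, 0.2]
width: 0.91
grasp_force: 0.0
clock: 10.98
eef_pos: [498.6, 59.5, 144.0]
eef_rot: [[0.75, 0.661, 0.005], [0.661, -0.75, -0.0], [0.003, 0.003, -1.0]]
wrist_force: [-0.3, 0.6, -1.2]
width: 0.997
grasp_force: 0.0
clock: 11.23
eef_pos: [497.5, 59.5, 142.0]
eef_rot: [[0.6, 0.8, 0.001], [0.8, -0.6, -0.0], [0.0, 0.001, -1.0]]
wrist_force: [-0.2, -0.5, -0.5]
width: 0.823
grasp_force: 0.0
11.2833 [497.58587154  59.57248576 141.88284194]
[([0, 0, 80, 80, 1545], array([280.7, 191.4]), array([523.8,  62.8,  86. ])), ([24, 27, 30, 28, 622], array([272.5, 168.7]), array([529.4,  81.9,  86. ]))]
0.15 [269.6, 163.5] [526.6  78.1  38. ] -146.69478544481558 5.2691080100405605
```

View pics/seat.png

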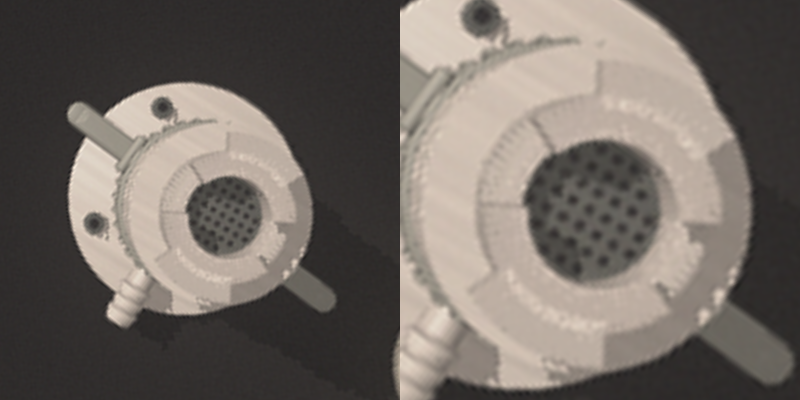

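The stage sits square: lug edges vertical at (600,70) and (603,360) as on the base, wing tips at (75,108) and (330,303), giving 53°/233°. I push the front wing (233°) clockwise with closed fingers.

```bash
python3 -m creep '[{"dx":-0.002,"dy":0.007,"dz":0,"wx":0,"wy":0,"wz":0},{"dx":-0.002,"dy":0.007,"dz":0,"wx":0,"wy":0,"wz":0},{"dx":-0.002,"dy":0.007,"dz":0,"wx":0,"wy":0,"wz":0},{"dx":-0.002,"dy":0.007,"dz":0,"wx":0,"wy":0,"wz":0},{"dx":-0.0024,"dy":0.006,"dz":0,"wx":0,"wy":0,"wz":0}]'
python3 -m creep '[{"dx":0,"dy":0,"dz":0,"wx":0,"wy":0,"wz":0},{"dx":0,"dy":0,"dz":0,"wx":0,"wy":0,"wz":0},{"dx":0,"dy":0,"dz":0,"wx":0,"wy":0,"wz":0},{"dx":0,"dy":0,"dz":0.01,"wx":0,"wy":0,"wz":0},{"dx":0,"dy":0,"dz":0.02,"wx":0,"wy":0,"wz":0}]'
python3 -m creep '[{"dx":0,"dy":0,"dz":0.02,"wx":0,"wy":0,"wz":0},{"dx":0,"dy":0,"dz":0.02,"wx":0,"wy":0,"wz":0},{"dx":0,"dy":0,"dz":0.015,"wx":0,"wy":0,"wz":0},{"dx":0,"dy":0,"dz":0.01,"wx":0,"wy":0,"wz":0},{"dx":0,"dy":0,"dz":0,"wx":0,"wy":0,"wz":0}]'
```

```text
clock: 11.75
eef_pos: [519.2, 30.0, 141.2]
eef_rot: [[0.601, 0.799, 0.0], [0.799, -0.601, -0.0], [-0.0, 0.0, -1.0]]
wrist_force: [-0.6, -0.5, 0.3]
width: 0.388
grasp_force: 0.0
clock: 12.17
eef_pos: [520.7, 30.9, 113.1]
eef_rot: [[0.6, 0.8, 0.006], [0.8, -0.6, -0.001], [0.003, 0.005, -1.0]]
wrist_force: [0.7, -0.3, 0.1]
width: 0.031
grasp_force: 0.0
clock: 12.58
eef_pos: [515.7, 31.4, 43.4]
eef_rot: [[0.6, 0.8, -0.006], [0.8, -0.6, 0.001], [-0.003, -0.005, -1.0]]
wrist_force: [-0.7, 0.3, -0.9]
width: 0.004
grasp_force: 0.0
```

```bash
python3 -m creep '[{"dx":-0.0019,"dy":-0.005,"dz":0,"wx":0,"wy":0,"wz":6},{"dx":-0.0019,"dy":-0.005,"dz":0,"wx":0,"wy":0,"wz":6},{"dx":-0.0019,"dy":-0.005,"dz":0,"wx":0,"wy":0,"wz":6}]'|sed -n '2,4p'
python3 -m creep '[{"dx":-0.0019,"dy":-0.005,"dz":0,"wx":0,"wy":0,"wz":6},{"dx":-0.0019,"dy":-0.005,"dz":0,"wx":0,"wy":0,"wz":6},{"dx":-0.0019,"dy":-0.005,"dz":0,"wx":0,"wy":0,"wz":6},{"dx":-0.0019,"dy":-0.005,"dz":0,"wx":0,"wy":0,"wz":6}]'|sed -n '2,4p'
```

```text
eef_pos: [504.6, 36.7, 47.2]
eef_rot: [[0.821, 0.571, 0.003], [0.571, -0.821, -0.001], [0.002, 0.002, -1.0]]
wrist_force: [1.7, -2.6, -0.6]
eef_pos: [489.3, 50.7, 47.6]
eef_rot: [[0.982, 0.188, 0.003], [0.188, -0.982, -0.002], [0.003, 0.002, -1.0]]
wrist_force: [-0.2, -2.4, 0.8]
```

```bash
python3 -m creep '[{"dx":-0.0019,"dy":-0.005,"dz":0.001,"wx":0,"wy":0,"wz":6},{"dx":-0.0019,"dy":-0.005,"dz":0.001,"wx":0,"wy":0,"wz":6},{"dx":-0.0019,"dy":-0.005,"dz":0.001,"wx":0,"wy":0,"wz":6},{"dx":-0.0019,"dy":-0.005,"dz":0,"wx":0,"wy":0,"wz":6}]'|sed -n '2,4p'
python3 -m creep '[{"dx":-0.0019,"dy":-0.005,"dz":0,"wx":0,"wy":0,"wz":6},{"dx":-0.0019,"dy":-0.005,"dz":0,"wx":0,"wy":0,"wz":6},{"dx":0,"dy":0,"dz":0,"wx":0,"wy":0,"wz":0}]'|sed -n '2,4p'
```

```text
eef_pos: [481.1, 70.0, 45.3]
eef_rot: [[0.974, -0.227, 0.003], [-0.227, -0.974, -0.003], [0.003, 0.002, -1.0]]
wrist_force: [-3.2, -5.3, 6.9]
eef_pos: [480.4, 81.6, 45.6]
eef_rot: [[0.906, -0.423, 0.003], [-0.423, -0.906, -0.001], [0.003, -0.0, -1.0]]
wrist_force: [-1.8, -2.5, 7.7]
```

```bash
python3 -m creep '[{"dx":-0.0013,"dy":-0.0033,"dz":-0.002,"wx":0,"wy":0,"wz":4},{"dx":0,"dy":0,"dz":0,"wx":0,"wy":0,"wz":0}]'|sed -n '2,4p'
python3 -m creep '[{"dx":-0.0013,"dy":-0.0033,"dz":0,"wx":0,"wy":0,"wz":4},{"dx":0,"dy":0,"dz":0,"wx":0,"wy":0,"wz":0}]'|sed -n '2,4p'
python3 -m creep '[{"dx":-0.0013,"dy":-0.0033,"dz":0,"wx":0,"wy":0,"wz":4},{"dx":0,"dy":0,"dz":0,"wx":0,"wy":0,"wz":0}]'|sed -n '2,4p'
```

```text
eef_pos: [480.3, 85.1, 46.8]
eef_rot: [[0.875, -0.484, 0.003], [-0.484, -0.875, -0.001], [0.003, -0.001, -1.0]]
wrist_force: [-0.3, -1.9, 1.6]
eef_pos: [480.8, 88.5, 46.4]
eef_rot: [[0.84, -0.543, 0.003], [-0.543, -0.84, -0.001], [0.003, -0.001, -1.0]]
wrist_force: [0.4, -2.4, 3.9]
eef_pos: [481.6, 92.0, 46.3]
eef_rot: [[0.801, -0.599, 0.003], [-0.599, -0.801, -0.001], [0.003, -0.001, -1.0]]
wrist_force: [0.1, -1.6, 4.4]
```

```bash
python3 -m creep '[{"dx":-0.001,"dy":-0.0033,"dz":0,"wx":0,"wy":0,"wz":3},{"dx":0,"dy":0,"dz":0,"wx":0,"wy":0,"wz":0}]'|sed -n '2,4p'
python3 -m creep '[{"dx":-0.001,"dy":-0.0033,"dz":0,"wx":0,"wy":0,"wz":3},{"dx":0,"dy":0,"dz":0,"wx":0,"wy":0,"wz":0}]'|sed -n '2,4p'
python3 - <<'E'
from h import *
p=cams.read_camera("wrist"); s=status.sense(); print(s["clock"],s["eef_pos"])
np.save("push.npy",p,allow_pickle=True)
B=rect(p,(530,81),42,75,400)
o=np.hstack([B,cv2.copyMakeBorder(cv2.resize(p["pixels"],(400,300)),0,100,0,0,0)])[:,:,::-1]
cv2.imwrite("pics/push.png",o)
E
```

```text
eef_pos: [482.7, 95.2, 46.3]
eef_rot: [[0.769, -0.64, 0.002], [-0.64, -0.769, -0.001], [0.002, -0.001, -1.0]]
wrist_force: [-0.3, -2.6, 4.9]
eef_pos: [484.0, 98.3, 46.3]
eef_rot: [[0.734, -0.679, 0.002], [-0.679, -0.734, -0.001], [0.002, -0.001, -1.0]]
wrist_force: [-0.6, -3.1, 5.6]
14.6333 [484.05866646  98.26090592  46.26407383]
```

View pics/push.png

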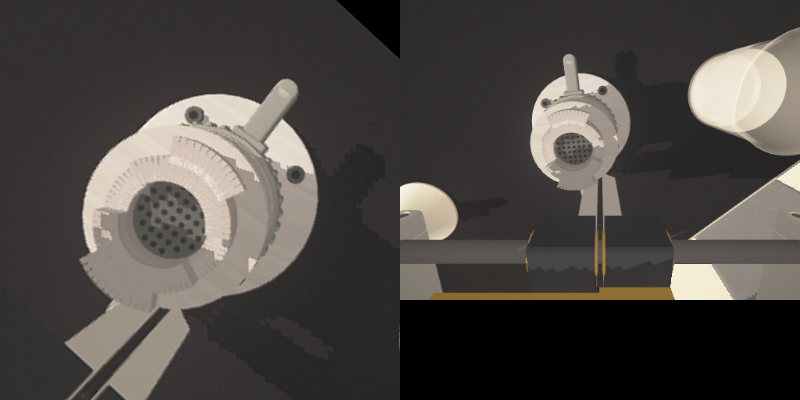

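The picture shows the far wing from about (255,145) to (285,85), near the locked direction, and the finger closed behind the near wing. The fingertips are thinner than I assumed, so I continue until the stop.

```bash
python3 -m creep '[{"dx":-0.001,"dy":-0.0033,"dz":-0.001,"wx":0,"wy":0,"wz":0},{"dx":0,"dy":0,"dz":0,"wx":0,"wy":0,"wz":0}]'|sed -n '2,4p'
python3 -m creep '[{"dx":-0.001,"dy":-0.0033,"dz":0,"wx":0,"wy":0,"wz":0},{"dx":0,"dy":0,"dz":0,"wx":0,"wy":0,"wz":0}]'|sed -n '2,4p'
python3 - <<'E'
from h import *
p=np.load("push.npy",allow_pickle=True).item()
# far wing: project predicted top-centre line at several angles and score brightness contrast
g=cv2.GaussianBlur(cv2.cvtColor(p["pixels"],cv2.COLOR_RGB2GRAY),(3,3),0).astype(float)
def bright(a,r,z=42,c=(529.8,81.2)):
    q=proj(p,[c[0]+r*np.cos(a),c[1]+r*np.sin(a),z]); return cv2.getRectSubPix(g.astype(np.float32),(1,1),tuple(map(float,q)))[0,0]
for r in (44,50,55):
    print(r,[(d,int(bright(np.radians(d),r))) for d in range(-56,-4,3)])
E
```

```text
eef_pos: [484.3, 100.7, 46.6]
eef_rot: [[0.735, -0.678, -0.0], [-0.678, -0.735, -0.002], [0.001, 0.002, -1.0]]
wrist_force: [-2.1, -4.6, 4.0]
eef_pos: [485.1, 102.0, 46.4]
eef_rot: [[0.736, -0.677, -0.003], [-0.677, -0.736, -0.006], [0.002, 0.006, -1.0]]
wrist_force: [-2.3, -11.1, 7.5]
44 [(-56, 156), (-53, 149), (-50, 126), (-47, 100), (-44, 101), (-41, 163), (-38, 166), (-35, 167), (-32, 86), (-29, 55), (-26, 56), (-23, 55), (-20, 55), (-17, 55), (-14, 55), (-11, 55), (-8, 55), (-5, 55)]
50 [(-56, 52), (-53, 52), (-50, 53), (-47, 53), (-44, 71), (-41, 161), (-38, 176), (-35, 168), (-32, 59), (-29, 53), (-26, 53), (-23, 52), (-20, 53), (-17, 52), (-14, 52), (-11, 52), (-8, 52), (-5, 52)]
55 [(-56, 51), (-53, 52), (-50, 50), (-47, 51), (-44, 52), (-41, 141), (-38, 167), (-35, 158), (-32, 51), (-29, 51), (-26, 51), (-23, 51), (-20, 50), (-17, 51), (-14, 51), (-11, 51), (-8, 51), (-5, 50)]
```

```bash
python3 -m creep '[{"dx":-0.001,"dy":-0.003,"dz":-0.001,"wx":0,"wy":0,"wz":0},{"dx":0,"dy":0,"dz":0,"wx":0,"wy":0,"wz":0}]'|sed -n '2,4p'
cat >> h.py <<'E'
def wing(p,c,z,lo,hi,rs=(44,50,55)):
    g=cv2.GaussianBlur(cv2.cvtColor(p["pixels"],cv2.COLOR_RGB2GRAY),(3,3),0).astype(np.float32); out=[]
    for r in rs:
        A=np.arange(lo,hi,.5); v=np.array([cv2.getRectSubPix(g,(1,1),tuple(map(float,proj(p,[c[0]+r*np.cos(a),c[1]+r*np.sin(a),z]))))[0,0] for a in np.radians(A)])
        m=v>(v.max()+np.percentile(v,30))/2; out.append((r,round(A[m].mean(),1),A[m].min(),A[m].max(),int(v.max())))
    return out
E
python3 - <<'E'
from h import *
p=cams.read_camera("wrist"); np.save("push2.npy",p,allow_pickle=True)
print(wing(p,(529.8,81.2),42,-48,-10)); print(wing(np.load("push.npy",allow_pickle=True).item(),(529.8,81.2),42,-48,-10))
print(wing(np.load("seat.npy",allow_pickle=True).item(),(529.8,81.2),42,35,75))
print(wing(np.load("seat.npy",allow_pickle=True).item(),(529.8,81.2),42,215,255))
E
```

```text
eef_pos: [485.2, 104.0, 47.0]
eef_rot: [[0.736, -0.677, -0.005], [-0.677, -0.736, -0.007], [0.001, 0.009, -1.0]]
wrist_force: [-4.5, -13.8, 7.2]
[(44, np.float64(-42.0), np.float64(-47.5), np.float64(-36.5), 168), (50, np.float64(-42.0), np.float64(-46.5), np.float64(-37.5), 180), (55, np.float64(-42.0), np.float64(-45.5), np.float64(-38.5), 168)]
[(44, np.float64(-38.0), np.float64(-43.5), np.float64(-32.5), 168), (50, np.float64(-38.0), np.float64(-42.5), np.float64(-33.5), 177), (55, np.float64(-38.0), np.float64(-41.5), np.float64(-34.5), 169)]
[(44, np.float64(55.3), np.float64(35.0), np.float64(74.5), 213), (50, np.float64(53.5), np.float64(49.0), np.float64(58.0), 159), (55, np.float64(53.5), np.float64(50.5), np.float64(56.5), 162)]
[(44, np.float64(232.0), np.float64(226.5), np.float64(237.5), 102), (50, np.float64(232.2), np.float64(227.5), np.float64(237.0), 102), (55, np.float64(232.0), np.float64(228.0), np.float64(236.0), 101)]
```

```bash
cat > rot.py <<'E'
from h import *
def L(n): return np.load(n,allow_pickle=True).item()
def match(a,b,c,z,h=14,hs=9,lo=-20,hi=20):
    n=280; A=cv2.cvtColor(rect(a,c,z,h,n),cv2.COLOR_RGB2GRAY); B=cv2.cvtColor(rect(b,c,z,h,n),cv2.COLOR_RGB2GRAY); best=[]
    k=int(hs*n/2/h*.7)
    for d in np.arange(lo,hi+.1,1.):
        R=cv2.warpAffine(A,cv2.getRotationMatrix2D((n/2,n/2),d,1),(n,n))
        T=R[n//2-k:n//2+k,n//2-k:n//2+k]
        M=cv2.matchTemplate(B,T,cv2.TM_CCOEFF_NORMED); best.append((round(float(M.max()),3),float(d)))
    return sorted(best)[::-1][:4]
E
python3 - <<'E'
from rot import *
s,a,b=L("seat.npy"),L("push.npy"),L("push2.npy")
for z in (88,80,70):
    print(z,"seat->push",match(s,a,(529.8,81.2),z),"push->push2",match(a,b,(529.8,81.2),z))
# lug-edge profile r=22
for n,p in (("seat",s),("push",a),("push2",b)):
    g=cv2.GaussianBlur(cv2.cvtColor(p["pixels"],cv2.COLOR_RGB2GRAY),(3,3),0).astype(np.float32)
    print(n,[int(np.mean([cv2.getRectSubPix(g,(1,1),tuple(map(float,proj(p,[529.8+r*np.cos(t),81.2+r*np.sin(t),88]))))[0,0] for r in (21.5,22.5,23.5)])) for t in np.radians(np.arange(0,360,6))])
E
```

```text
88 seat->push [(0.614, -9.0), (0.609, -10.0), (0.608, -8.0), (0.594, -7.0)] push->push2 [(0.863, -3.0), (0.863, -4.0), (0.851, -2.0), (0.851, -5.0)]
80 seat->push [(0.77, -8.0), (0.768, -7.0), (0.764, -9.0), (0.756, -6.0)] push->push2 [(0.878, -3.0), (0.873, -2.0), (0.873, -4.0), (0.858, -1.0)]
70 seat->push [(0.801, -8.0), (0.799, -7.0), (0.795, -9.0), (0.789, -6.0)] push->push2 [(0.953, -3.0), (0.952, -2.0), (0.949, -4.0), (0.947, -1.0)]
seat [176, 193, 193, 194, 194, 198, 198, 193, 192, 196, 197, 196, 193, 193, 193, 198, 193, 192, 194, 193, 185, 176, 177, 177, 177, 177, 177, 176, 177, 177, 169, 135, 135, 133, 132, 134, 132, 138, 136, 146, 136, 135, 129, 128, 129, 131, 129, 129, 129, 132, 170, 175, 176, 178, 177, 178, 178, 178, 179, 178]
push [213, 213, 215, 201, 180, 169, 157, 154, 143, 136, 132, 126, 123, 120, 116, 128, 126, 129, 140, 143, 140, 138, 138, 138, 139, 138, 139, 139, 139, 126, 146, 146, 148, 147, 146, 151, 148, 147, 150, 148, 151, 150, 149, 150, 153, 153, 150, 152, 178, 173, 170, 165, 169, 186, 189, 192, 196, 200, 202, 212]
push2 [213, 212, 216, 217, 213, 204, 199, 192, 184, 177, 175, 168, 164, 161, 164, 166, 163, 167, 172, 156, 137, 137, 137, 138, 138, 138, 138, 138, 135, 146, 146, 145, 147, 146, 148, 149, 145, 148, 148, 150, 149, 148, 148, 150, 152, 149, 150, 161, 172, 170, 169, 167, 171, 191, 194, 198, 200, 203, 206, 212]
```

```bash
python3 -m creep '[{"dx":0.002,"dy":0.008,"dz":0,"wx":0,"wy":0,"wz":0},{"dx":-0.003,"dy":0.01,"dz":0,"wx":0,"wy":0,"wz":0},{"dx":-0.005,"dy":0,"dz":-0.02,"wx":0,"wy":0,"wz":0},{"dx":0,"dy":0,"dz":-0.03,"wx":0,"wy":0,"wz":0},{"dx":0,"dy":0,"dz":-0.03,"wx":0,"wy":0,"wz":0}]'|sed -n '2,4p'
python3 -m creep '[{"dx":0,"dy":0,"dz":-0.01,"wx":0,"wy":0,"wz":-7},{"dx":0,"dy":0,"dz":0,"wx":0,"wy":0,"wz":-7},{"dx":0,"dy":0,"dz":0,"wx":0,"wy":0,"wz":0},{"dx":0,"dy":0,"dz":0,"wx":0,"wy":0,"wz":0}]' 0|sed -n '1,4p'
python3 - <<'E'
from rot import *
p=cams.read_camera("wrist"); np.save("rel.npy",p,allow_pickle=True)
s,b=L("seat.npy"),L("push2.npy"); c=(529.8,81.2)
for z in (80,70): print(z,"seat->rel",match(s,p,c,z),"push2->rel",match(b,p,c,z))
print(wing(p,c,42,-55,-10)); print(wing(p,c,42,125,170)); print(bore(p,[c[0],c[1],88],86,120))
g=cv2.GaussianBlur(cv2.cvtColor(p["pixels"],cv2.COLOR_RGB2GRAY),(3,3),0).astype(np.float32)
print([int(np.mean([cv2.getRectSubPix(g,(1,1),tuple(map(float,proj(p,[529.8+r*np.cos(t),81.2+r*np.sin(t),88]))))[0,0] for r in (21.5,22.5,23.5)])) for t in np.radians(np.arange(0,360,6))])
E
```

```text
eef_pos: [467.8, 99.1, 126.4]
eef_rot: [[0.733, -0.68, -0.005], [-0.68, -0.733, 0.001], [-0.004, 0.002, -1.0]]
wrist_force: [0.9, -0.0, -0.3]
clock: 15.93
eef_pos: [469.5, 98.9, 136.8]
eef_rot: [[0.874, -0.485, -0.001], [-0.485, -0.874, 0.001], [-0.001, -0.0, -1.0]]
wrist_force: [0.2, -0.9, 0.7]
80 seat->rel [(0.872, -7.0), (0.869, -8.0), (0.865, -6.0), (0.856, -9.0)] push2->rel [(0.797, 4.0), (0.792, 5.0), (0.79, 3.0), (0.779, 6.0)]
70 seat->rel [(0.87, -8.0), (0.869, -7.0), (0.861, -6.0), (0.861, -9.0)] push2->rel [(0.74, 20.0), (0.738, 19.0), (0.736, 18.0), (0.733, 17.0)]
[(44, np.float64(-37.8), np.float64(-43.0), np.float64(-32.5), 153), (50, np.float64(-37.5), np.float64(-42.0), np.float64(-33.0), 156), (55, np.float64(-37.8), np.float64(-41.0), np.float64(-34.5), 151)]
[(44, np.float64(147.8), np.float64(138.5), np.float64(157.0), 161), (50, np.float64(143.5), np.float64(139.0), np.float64(148.0), 147), (55, np.float64(143.5), np.float64(139.5), np.float64(147.5), 148)]
[([0, 0, 12, 30, 135], array([201.1, 103.2]), array([563. ,  93.6,  86. ])), ([27, 26, 31, 32, 776], array([239.5, 136.4]), array([529.,  81.,  86.])), ([0, 34, 35, 46, 541], array([208.4, 163. ]), array([523., 112.,  86.])), ([49, 62, 31, 18, 229], array([267.3, 169.4]), array([496.7,  74.8,  86. ]))]
[198, 198, 198, 202, 201, 196, 194, 198, 200, 198, 195, 195, 195, 200, 195, 195, 196, 195, 194, 193, 181, 180, 180, 179, 178, 179, 178, 180, 179, 149, 136, 137, 136, 136, 136, 138, 134, 135, 137, 136, 138, 136, 135, 137, 139, 140, 137, 138, 142, 179, 178, 178, 178, 181, 180, 180, 179, 181, 180, 196]
```

Backed off, the wings read −37.5°/143.5° and the stage's lugs show the ring a full 90° round, so it's locked, with the stage at one end of its key play. Now for the cap.

```bash
python3 -m creep '[{"dx":-0.005,"dy":0.01,"dz":-0.01,"wx":0,"wy":0,"wz":-7},{"dx":-0.005,"dy":0.02,"dz":-0.01,"wx":0,"wy":0,"wz":-7},{"dx":-0.006,"dy":0.03,"dz":-0.01,"wx":0,"wy":0,"wz":-7},{"dx":-0.006,"dy":0.03,"dz":-0.01,"wx":0,"wy":0,"wz":-7},{"dx":-0.006,"dy":0.033,"dz":0,"wx":0,"wy":0,"wz":0}]' 0|sed -n '2,4p'
python3 -m creep '[{"dx":-0.006,"dy":0.033,"dz":0,"wx":0,"wy":0,"wz":0},{"dx":-0.006,"dy":0.033,"dz":0,"wx":0,"wy":0,"wz":0},{"dx":-0.006,"dy":0.033,"dz":0,"wx":0,"wy":0,"wz":0},{"dx":-0.006,"dy":0.033,"dz":0,"wx":0,"wy":0,"wz":0},{"dx":-0.006,"dy":0.033,"dz":0,"wx":0,"wy":0,"wz":0}]' |sed -n '2,4p'
python3 -m creep '[{"dx":-0.006,"dy":0.03,"dz":0,"wx":0,"wy":0,"wz":0},{"dx":-0.006,"dy":0.03,"dz":0,"wx":0,"wy":0,"wz":0},{"dx":0,"dy":0,"dz":0,"wx":0,"wy":0,"wz":0},{"dx":0,"dy":0,"dz":0,"wx":0,"wy":0,"wz":0}]' |sed -n '2,4p'
python3 - <<'E'
from h import *
p=cams.read_camera("wrist"); np.save("cap.npy",p,allow_pickle=True)
s=status.sense(); print(s["eef_pos"])
for k,z in dict(inlet_cap=40,inlet_cap_wing=8).items():
    for r in cams.cut_out(p,k)[:3]: print(k,r["p"],r["position"],onz(p,r["position"],z).round(1))
E
```

```text
eef_pos: [419.0, -11.8, 177.3]
eef_rot: [[1.0, -0.02, 0.001], [-0.02, -1.0, 0.001], [0.001, -0.001, -1.0]]
wrist_force: [1.6, -0.4, -0.3]
eef_pos: [384.3, -176.8, 175.7]
eef_rot: [[1.0, -0.026, -0.001], [-0.026, -1.0, 0.002], [-0.001, -0.002, -1.0]]
wrist_force: [0.6, -0.7, 1.1]
eef_pos: [371.2, -236.1, 175.6]
eef_rot: [[1.0, -0.029, -0.001], [-0.029, -1.0, 0.002], [-0.001, -0.002, -1.0]]
wrist_force: [-0.2, -0.7, -0.0]
[ 371.42162438 -235.08797205  175.56851658]
inlet_cap 0.91 [263.4, 128.9] [ 431.9 -244.    40. ]
inlet_cap_wing 0.63 [264.4, 105.0] [ 455.7 -246.3    8. ]
```

```bash
python3 -m creep '[{"dx":0.002,"dy":0.002,"dz":0.02,"wx":0,"wy":0,"wz":0},{"dx":0.002,"dy":0.002,"dz":0.03,"wx":0,"wy":0,"wz":0},{"dx":0.002,"dy":0.003,"dz":0.02,"wx":0,"wy":0,"wz":0},{"dx":0.0,"dy":0,"dz":0,"wx":0,"wy":0,"wz":0},{"dx":0,"dy":0,"dz":0,"wx":0,"wy":0,"wz":0}]' |sed -n '2,4p'
python3 - <<'E'
from h import *
p=cams.read_camera("wrist"); np.save("cap.npy",p,allow_pickle=True)
s=status.sense(); print(s["eef_pos"])
r=cams.cut_out(p,"inlet_cap")[0]; print(r["p"],r["position"])
ys,xs=np.nonzero(r["region"]); P=np.array([onz(p,(x,y),13)[:2] for x,y in zip(xs,ys)])
i=P[:,0].argmax(); j=P[:,0].argmin(); 
t=P[P[:,0]>P[i,0]-4].mean(0); b=P[P[:,0]<P[j,0]+4].mean(0); print("tips",t,b,"mid",(t+b)/2,"ang",np.degrees(np.arctan2(*(t-b)[::-1])),np.linalg.norm(t-b))
c=(t+b)/2
print(wing(p,c,13,-30,40),wing(p,c,13,150,220))
# barrel outline at z=46: lateral extents
g=cv2.cvtColor(rect(p,c,50,34,272),cv2.COLOR_RGB2GRAY)
for rr in (14,18,22,25):
    for z in (50,):
        a=np.radians(np.arange(0,360,5)); G=cv2.GaussianBlur(cv2.cvtColor(p["pixels"],cv2.COLOR_RGB2GRAY),(0,0),.6).astype(np.float32)
        print(rr,[int(cv2.getRectSubPix(G,(1,1),tuple(map(float,proj(p,[c[0]+rr*np.cos(t),c[1]+rr*np.sin(t),46+ (28-rr)*.3]))))[0,0]) for t in a])
E
```

```text
eef_pos: [377.4, -240.9, 105.7]
eef_rot: [[1.0, -0.022, -0.002], [-0.022, -1.0, 0.003], [-0.002, -0.003, -1.0]]
wrist_force: [-0.1, -0.7, 0.1]
[ 378.35065136 -241.93983468  107.0461561 ]
0.89 [258.2, 144.0]
tips [ 483.99358806 -247.66498073] [ 376.1753095  -238.43317257] mid [ 430.08444878 -243.04907665] ang -4.893944423690634 108.21278794369084
[(44, np.float64(-5.8), np.float64(-11.0), np.float64(-0.5), 150), (50, np.float64(-5.5), np.float64(-10.0), np.float64(-1.0), 152), (55, np.float64(-5.8), np.float64(-9.5), np.float64(-2.0), 155)] [(44, np.float64(174.8), np.float64(169.5), np.float64(180.0), 145), (50, np.float64(174.8), np.float64(170.0), np.float64(179.5), 147), (55, np.float64(174.8), np.float64(171.0), np.float64(178.5), 142)]
14 [201, 202, 207, 212, 213, 214, 219, 225, 229, 233, 233, 230, 227, 222, 218, 214, 212, 207, 202, 201, 198, 192, 185, 195, 195, 191, 189, 186, 185, 183, 180, 175, 172, 169, 168, 168, 165, 160, 156, 155, 152, 136, 128, 126, 126, 127, 128, 129, 128, 128, 129, 130, 139, 154, 173, 180, 181, 174, 168, 170, 173, 175, 179, 182, 187, 189, 190, 191, 195, 
[... 406 characters left out ...]
, 217, 220, 226, 231, 232, 233, 231, 227, 221, 216, 213, 210, 207, 190, 195, 196, 168, 142, 194, 193, 190, 188, 187, 184, 179, 176, 176, 173, 172, 170, 166, 162, 163, 160, 155, 154, 156, 154, 152, 139, 127, 127, 127, 127, 128, 128, 149, 142, 137, 187, 199, 197, 169, 171, 172, 173, 175, 177, 179, 184, 186, 191, 194, 195, 197, 198, 199]
25 [201, 207, 204, 207, 213, 213, 219, 222, 225, 227, 220, 223, 220, 216, 213, 211, 210, 209, 195, 195, 197, 169, 195, 194, 190, 187, 185, 183, 181, 178, 177, 171, 172, 169, 168, 166, 163, 161, 162, 155, 153, 156, 153, 153, 153, 129, 128, 126, 127, 128, 136, 157, 156, 132, 182, 200, 196, 169, 170, 174, 176, 176, 177, 178, 180, 186, 188, 194, 193, 196, 196, 198]
```

Run:
```python
from h import *
p=np.load("cap.npy",allow_pickle=True).item(); c=(430.1,-243.0)
G=cv2.cvtColor(p["pixels"],cv2.COLOR_RGB2GRAY).astype(np.float32)
print("cam",p["origin"])
for z0 in (47,50):
  for rr in (16,20,24):
    for lo in (82,252):
        print(z0,rr,lo,[int(cv2.getRectSubPix(G,(1,1),tuple(map(float,proj(p,[c[0]+rr*np.cos(t),c[1]+rr*np.sin(t),z0+(28-rr)*.3]))))[0,0]) for t in np.radians(np.arange(lo,lo+42,2))])
# circle extents of barrel: bright mask row through centre
m=cams  # lateral outline of the cap mask
```

```text
cam [ 459.66693632 -241.84388865  273.61885034]
47 16 82 [206, 204, 200, 197, 198, 199, 199, 200, 199, 197, 195, 193, 185, 159, 175, 193, 194, 194, 193, 192, 191]
47 16 252 [129, 129, 133, 144, 152, 151, 151, 167, 183, 194, 197, 200, 199, 198, 197, 198, 189, 171, 165, 165, 166]
47 20 82 [208, 207, 207, 192, 189, 200, 197, 198, 198, 197, 194, 191, 157, 131, 153, 169, 188, 194, 194, 193, 192]
47 20 252 [127, 133, 146, 155, 156, 156, 155, 136, 173, 190, 194, 197, 199, 198, 198, 200, 166, 166, 167, 167, 168]
47 24 82 [208, 207, 207, 204, 187, 181, 197, 196, 198, 197, 194, 178, 137, 169, 191, 196, 195, 193, 193, 192, 191]
47 24 252 [134, 150, 158, 158, 155, 152, 139, 130, 138, 190, 193, 198, 201, 200, 200, 183, 164, 169, 170, 172, 173]
50 16 82 [205, 202, 198, 196, 199, 199, 200, 200, 198, 196, 194, 189, 165, 173, 192, 193, 192, 192, 191, 190, 190]
50 16 252 [128, 129, 130, 138, 147, 154, 150, 154, 169, 188, 195, 198, 200, 199, 197, 197, 199, 183, 169, 164, 166]
50 20 82 [207, 206, 203, 181, 201, 197, 197, 198, 198, 196, 193, 176, 128, 138, 145, 167, 188, 194, 194, 192, 191]
50 20 252 [126, 126, 142, 152, 155, 156, 157, 148, 144, 184, 192, 195, 198, 198, 198, 201, 183, 166, 167, 168, 168]
50 24 82 [208, 208, 207, 201, 171, 198, 194, 196, 199, 195, 188, 159, 151, 192, 197, 196, 195, 193, 192, 190, 190]
50 24 252 [133, 147, 158, 158, 159, 157, 144, 132, 132, 161, 192, 196, 200, 200, 200, 202, 160, 168, 170, 171, 172]
```

```bash
python3 -m creep '[{"dx":0.02,"dy":0,"dz":0,"wx":0,"wy":0,"wz":0},{"dx":0.02,"dy":0,"dz":0,"wx":0,"wy":0,"wz":0},{"dx":0.012,"dy":0.0005,"dz":0,"wx":0,"wy":0,"wz":0},{"dx":0.0,"dy":0,"dz":0.02,"wx":0,"wy":0,"wz":0},{"dx":0,"dy":0,"dz":0.02,"wx":0,"wy":0,"wz":0}]' |sed -n '2,4p'
python3 -m creep '[{"dx":0,"dy":0,"dz":0.02,"wx":0,"wy":0,"wz":0},{"dx":0,"dy":0,"dz":0.013,"wx":0,"wy":0,"wz":0},{"dx":0,"dy":0,"dz":0,"wx":0,"wy":0,"wz":0},{"dx":0.0,"dy":0,"dz":0,"wx":0,"wy":0,"wz":0}]' |sed -n '2,4p'
python3 - <<'E'
from h import *
p=cams.read_camera("wrist"); np.save("cap2.npy",p,allow_pickle=True); s=status.sense(); print(s["eef_pos"],s["eef_rot"][:2,:2])
c=(430.6,-243.2); print(wing(p,c,13,-30,25)); 
for r in cams.cut_out(p,"inlet_cap")[:1]: print(r["p"],onz(p,r["position"],45).round(1))
E
```

```text
eef_pos: [433.6, -246.6, 69.9]
eef_rot: [[1.0, -0.023, 0.007], [-0.023, -1.0, -0.006], [0.007, 0.005, -1.0]]
wrist_force: [0.3, 0.2, -0.4]
eef_pos: [430.5, -244.8, 34.6]
eef_rot: [[1.0, -0.024, 0.001], [-0.024, -1.0, -0.001], [0.001, 0.001, -1.0]]
wrist_force: [-0.6, -0.5, 0.1]
[ 431.13478239 -245.31952403   35.29079193] [[ 0.99971495 -0.02376605]
 [-0.02376194 -0.999716  ]]
[(44, np.float64(-5.2), np.float64(-10.5), np.float64(0.0), 170), (50, np.float64(-5.5), np.float64(-10.0), np.float64(-1.0), 172), (55, np.float64(-5.2), np.float64(-9.0), np.float64(-1.5), 181)]
0.68 [466.5 -98.5  45. ]
```

```bash
python3 -m creep '[{"dx":0,"dy":-0.0015,"dz":0.003,"wx":0,"wy":0,"wz":0},{"dx":0,"dy":0,"dz":0,"wx":0,"wy":0,"wz":0},{"dx":0,"dy":0,"dz":0,"wx":0,"wy":0,"wz":0},{"dx":0,"dy":0,"dz":0,"wx":0,"wy":0,"wz":0},{"dx":0,"dy":0,"dz":0,"wx":0,"wy":0,"wz":0}]' 110 30 |sed -n '2p;4,6p'
python3 -m creep '[{"dx":0,"dy":0,"dz":0,"wx":0,"wy":0,"wz":0},{"dx":0,"dy":0,"dz":0,"wx":0,"wy":0,"wz":0},{"dx":0,"dy":0,"dz":0,"wx":0,"wy":0,"wz":0}]' |sed -n '2p;4,6p'
```

```text
eef_pos: [430.1, -243.2, 30.9]
wrist_force: [0.1, 0.9, 0.1]
width: 0.686
grasp_force: 0.0
eef_pos: [430.1, -243.5, 30.8]
wrist_force: [-0.1, -2.0, 0.9]
width: 0.591
grasp_force: 30.0
```

```bash
python3 -m creep '[{"dx":0,"dy":0,"dz":-0.015,"wx":0,"wy":0,"wz":0},{"dx":0,"dy":0,"dz":-0.035,"wx":0,"wy":0,"wz":0},{"dx":0,"dy":0,"dz":-0.035,"wx":0,"wy":0,"wz":0},{"dx":0,"dy":0,"dz":-0.035,"wx":0,"wy":0,"wz":0},{"dx":0.002,"dy":-0.007,"dz":-0.03,"wx":0,"wy":0,"wz":0}]' |sed -n '2p;4,6p'
python3 -m creep '[{"dx":0.009,"dy":-0.032,"dz":0,"wx":0,"wy":0,"wz":0},{"dx":0.009,"dy":-0.032,"dz":0,"wx":0,"wy":0,"wz":0},{"dx":0.009,"dy":-0.032,"dz":0,"wx":0,"wy":0,"wz":0},{"dx":0.009,"dy":-0.032,"dz":0,"wx":0,"wy":0,"wz":0},{"dx":0.009,"dy":-0.032,"dz":0,"wx":0,"wy":0,"wz":0}]' |sed -n '2p;4,6p'
python3 -m creep '[{"dx":0.009,"dy":-0.032,"dz":0,"wx":0,"wy":0,"wz":0},{"dx":0.009,"dy":-0.032,"dz":0,"wx":0,"wy":0,"wz":0},{"dx":0.009,"dy":-0.032,"dz":0,"wx":0,"wy":0,"wz":0},{"dx":0.009,"dy":-0.032,"dz":0,"wx":0,"wy":0,"wz":0},{"dx":0.0086,"dy":-0.032,"dz":0,"wx":0,"wy":0,"wz":0}]' |sed -n '2p;4,6p'
python3 -m creep '[{"dx":0,"dy":0,"dz":0,"wx":0,"wy":0,"wz":-6.5},{"dx":0,"dy":0,"dz":0,"wx":0,"wy":0,"wz":-6.5},{"dx":0,"dy":0,"dz":0,"wx":0,"wy":0,"wz":-6.5},{"dx":0,"dy":0,"dz":0,"wx":0,"wy":0,"wz":-6.5},{"dx":0,"dy":0,"dz":0,"wx":0,"wy":0,"wz":-6.5}]' |sed -n '2p;4,6p'
python3 -m creep '[{"dx":0,"dy":0,"dz":0.0,"wx":0,"wy":0,"wz":-7},{"dx":0,"dy":0,"dz":0,"wx":0,"wy":0,"wz":-7},{"dx":0,"dy":0,"dz":0,"wx":0,"wy":0,"wz":0},{"dx":0,"dy":0,"dz":0,"wx":0,"wy":0,"wz":0}]'
python3 - <<'E'
from h import *
p=cams.read_camera("wrist"); np.save("h2.npy",p,allow_pickle=True); s=status.sense(); e=s["eef_pos"]; print(s["clock"],e,s["eef_rot"])
c=e[:2]; z=e[2]-31+13
print("cap wing",wing(p,c,z,30,75)); 
print("stage wing",wing(p,(529.8,81.2),42,-55,-10),wing(p,(529.8,81.2),42,125,165))
E
```

```text
eef_pos: [431.8, -236.6, 182.3]
wrist_force: [1.0, -0.5, -2.4]
width: 0.593
grasp_force: 30.0
eef_pos: [480.3, -75.4, 180.0]
wrist_force: [0.5, -1.1, -1.8]
width: 0.588
grasp_force: 30.0
eef_pos: [528.7, 83.4, 179.7]
wrist_force: [0.5, -0.9, -2.9]
width: 0.59
grasp_force: 30.0
eef_pos: [528.3, 82.0, 179.5]
wrist_force: [0.4, 0.4, -2.5]
width: 0.588
grasp_force: 30.0
clock: 21.33
eef_pos: [528.6, 81.7, 179.8]
eef_rot: [[0.708, 0.706, -0.002], [0.706, -0.708, 0.0], [-0.001, -0.001, -1.0]]
wrist_force: [-0.1, -0.7, -2.2]
width: 0.589
grasp_force: 30.0
21.3833 [528.80807684  81.67882515 179.96919601] [[ 7.07687452e-01  7.06524119e-01 -1.46250559e-03]
 [ 7.06525039e-01 -7.07688025e-01  1.68703443e-04]
 [-9.15804640e-04 -1.15268613e-03 -9.99998916e-01]]
cap wing [(44, np.float64(54.9), np.float64(31.5), np.float64(74.5), 194), (50, np.float64(55.8), np.float64(30.0), np.float64(73.0), 200), (55, np.float64(55.0), np.float64(30.0), np.float64(67.0), 208)]
stage wing [(44, np.float64(-27.9), np.float64(-41.5), np.float64(-10.5), 167), (50, np.float64(-36.0), np.float64(-41.5), np.float64(-30.5), 158), (55, np.float64(-36.8), np.float64(-40.5), np.float64(-33.0), 142)] [(44, np.float64(147.4), np.float64(134.5), np.float64(164.5), 151), (50, np.float64(145.6), np.float64(137.0), np.float64(164.5), 153), (55, np.float64(142.5), np.float64(138.0), np.float64(147.0), 151)]
```

```bash
python3 -m creep '[{"dx":0,"dy":0.0008,"dz":0.02,"wx":0,"wy":0,"wz":0},{"dx":0,"dy":0,"dz":0.025,"wx":0,"wy":0,"wz":0},{"dx":0,"dy":0,"dz":0.015,"wx":0,"wy":0,"wz":0},{"dx":0,"dy":0,"dz":0,"wx":0,"wy":0,"wz":0},{"dx":0,"dy":0,"dz":0,"wx":0,"wy":0,"wz":0}]' |sed -n '2p;4p'
python3 -m creep '[{"dx":0,"dy":0,"dz":0.002,"wx":0,"wy":0,"wz":0},{"dx":0,"dy":0,"dz":0.002,"wx":0,"wy":0,"wz":0},{"dx":0,"dy":0,"dz":0,"wx":0,"wy":0,"wz":0}]' |sed -n '2p;4p'
python3 -m creep '[{"dx":0,"dy":0,"dz":0.002,"wx":0,"wy":0,"wz":0},{"dx":0,"dy":0,"dz":0.001,"wx":0,"wy":0,"wz":0},{"dx":0,"dy":0,"dz":0,"wx":0,"wy":0,"wz":0}]' |sed -n '2p;4p'
```

```text
eef_pos: [529.1, 81.0, 119.8]
wrist_force: [0.2, 0.1, -2.5]
eef_pos: [531.3, 81.1, 118.3]
wrist_force: [-0.0, -0.1, 0.5]
eef_pos: [531.8, 81.3, 117.0]
wrist_force: [-1.7, 1.0, 9.4]
```

```bash
python3 -m creep '[{"dx":0,"dy":0,"dz":0.002,"wx":0,"wy":0,"wz":0},{"dx":0,"dy":0,"dz":0,"wx":0,"wy":0,"wz":0}]' |sed -n '2p;4p'
```

```text
eef_pos: [532.4, 81.4, 115.4]
wrist_force: [-1.5, 0.9, 10.1]
```

The spigot met the rim instead of dropping into the bore. I lift a little and measure the stage's and the cap's centres from the wing tips.

```bash
python3 -m creep '[{"dx":0,"dy":0,"dz":-0.008,"wx":0,"wy":0,"wz":0},{"dx":0,"dy":0,"dz":-0.004,"wx":0,"wy":0,"wz":0},{"dx":0,"dy":0,"dz":0,"wx":0,"wy":0,"wz":0},{"dx":0,"dy":0,"dz":0,"wx":0,"wy":0,"wz":0}]' |sed -n '2p;4p'
cat >> h.py <<'E'
def tip(p,c,ang,z,lo=46,hi=70):
    g=cv2.cvtColor(p["pixels"],cv2.COLOR_RGB2GRAY).astype(np.float32); t=np.radians(ang); R=np.arange(lo,hi,.5)
    v=np.array([cv2.getRectSubPix(g,(1,1),tuple(map(float,proj(p,[c[0]+r*np.cos(t),c[1]+r*np.sin(t),z]))))[0,0] for r in R])
    return R[np.abs(np.gradient(cv2.GaussianBlur(v.reshape(1,-1),(0,0),1)[0])).argmax()],v[::4].astype(int).tolist()
E
python3 - <<'E'
from h import *
L=lambda n:np.load(n,allow_pickle=True).item()
p=cams.read_camera("wrist"); np.save("h3.npy",p,allow_pickle=True); e=status.sense()["eef_pos"]; print(e,status.sense()["eef_rot"][:2,:2])
c=(529.8,81.2)
for n in ("seat","rel","h2","h3"):
    q=L(n+".npy")
    A=(52.6,232.5) if n=="seat" else (-37.3,142.9)
    print(n,[tip(q,c,a,40.5) for a in A])
for n,z in(("h2",180),("h3",e[2])):
    q=L(n+".npy")
    for a in (41,221): print(n,a,wing(q,e[:2],z-31+13,a-18,a+18,(48,52,55)),tip(q,e[:2],a,z-31+11.5))
q=L("rel.npy"); g=cv2.cvtColor(q["pixels"],cv2.COLOR_RGB2GRAY)
# bore rim by darkest-circle fit at z=88
C=rect(q,c,88,20,400); cc=cv2.HoughCircles(cv2.GaussianBlur(cv2.cvtColor(C,cv2.COLOR_RGB2GRAY),(0,0),3),cv2.HOUGH_GRADIENT,1,50,param1=60,param2=15,minRadius=100,maxRadius=135)
print("bore",[(c[0]+(200-y)/10,c[1]+(200-x)/10,r/10) for x,y,r in cc[0][:3]] if cc is not None else None)
E
```

```text
eef_pos: [529.9, 81.0, 123.7]
wrist_force: [0.7, -0.2, -1.7]
[529.55782066  81.01897244 123.27014246] [[ 0.70564537  0.70856483]
 [ 0.70856499 -0.70564556]]
seat [(np.float64(56.5), [148, 148, 161, 154, 153, 156, 47, 47, 46, 45, 45, 44]), (np.float64(59.0), [101, 101, 101, 103, 102, 100, 100, 48, 43, 43, 44, 44])]
rel [(np.float64(57.0), [152, 152, 153, 159, 153, 146, 46, 46, 44, 44, 44, 44]), (np.float64(58.5), [146, 146, 144, 154, 156, 145, 136, 50, 48, 48, 48, 48])]
h2 [(np.float64(57.0), [144, 144, 153, 174, 144, 142, 60, 48, 48, 47, 47, 46]), (np.float64(58.5), [145, 145, 145, 153, 169, 145, 121, 52, 52, 52, 50, 50])]
h3 [(np.float64(57.0), [147, 147, 152, 158, 146, 143, 54, 49, 48, 48, 48, 48]), (np.float64(58.0), [150, 149, 149, 155, 161, 151, 119, 54, 53, 52, 52, 52])]
h2 41 [(48, np.float64(36.6), np.float64(23.0), np.float64(54.5), 194), (52, np.float64(39.4), np.float64(23.0), np.float64(58.5), 204), (55, np.float64(42.6), np.float64(25.0), np.float64(58.5), 208)] (np.float64(62.5), [144, 144, 145, 147, 142, 147, 140, 209, 208, 50, 49, 49])
h2 221 [(48, np.float64(211.0), 
[... 199 characters left out ...]
[127, 128, 130, 110, 104, 98, 57, 58, 59, 93, 107, 115])
h3 41 [(48, np.float64(42.9), np.float64(23.0), np.float64(58.5), 212), (52, np.float64(43.3), np.float64(23.0), np.float64(58.5), 213), (55, np.float64(43.0), np.float64(27.0), np.float64(58.5), 214)] (np.float64(59.0), [153, 153, 154, 158, 155, 161, 159, 52, 51, 50, 51, 48])
h3 221 [(48, np.float64(212.5), np.float64(203.0), np.float64(222.0), 170), (52, np.float64(233.5), np.float64(228.5), np.float64(238.5), 213), (55, np.float64(232.8), np.float64(227.0), np.float64(238.5), 218)] (np.float64(52.5), [133, 160, 163, 161, 106, 106, 106, 105, 53, 94, 109, 117])
bore [(np.float32(528.75), np.float32(81.149994), np.float32(11.9800005))]
```

```bash
python3 -m creep '[{"dx":-0.0018,"dy":-0.001,"dz":0.003,"wx":0,"wy":0,"wz":0},{"dx":0,"dy":0,"dz":0.0,"wx":0,"wy":0,"wz":0},{"dx":0,"dy":0,"dz":0,"wx":0,"wy":0,"wz":0}]' |sed -n '2p;4p'
python3 -m creep '[{"dx":0,"dy":0,"dz":0.002,"wx":0,"wy":0,"wz":0},{"dx":0,"dy":0,"dz":0,"wx":0,"wy":0,"wz":0}]' |sed -n '2p;4p'
python3 -m creep '[{"dx":0,"dy":0,"dz":0.002,"wx":0,"wy":0,"wz":0},{"dx":0,"dy":0,"dz":0,"wx":0,"wy":0,"wz":0}]' |sed -n '2p;4p'
python3 -m creep '[{"dx":0,"dy":0,"dz":0.002,"wx":0,"wy":0,"wz":0},{"dx":0,"dy":0,"dz":0,"wx":0,"wy":0,"wz":0}]' |sed -n '2p;4p'
```

```text
eef_pos: [527.1, 80.4, 119.7]
wrist_force: [0.1, 0.3, -1.6]
eef_pos: [528.2, 80.6, 118.9]
wrist_force: [-0.7, -0.1, 0.2]
eef_pos: [529.5, 80.8, 118.3]
wrist_force: [-1.8, 1.2, 5.7]
eef_pos: [530.0, 81.0, 117.7]
wrist_force: [-4.5, 0.3, 10.7]
```

```bash
python3 - <<'E'
from h import *
s=status.sense(); print(s["eef_pos"],s["wrist_force"],s["ft_torque"])
E
python3 -m creep '[{"dx":0,"dy":0,"dz":-0.004,"wx":0,"wy":0,"wz":0},{"dx":0,"dy":0,"dz":-0.003,"wx":0,"wy":0,"wz":0},{"dx":0,"dy":0,"dz":0,"wx":0,"wy":0,"wz":0}]' |sed -n '2p;4p'
python3 - <<'E'
from h import *
s=status.sense(); print(s["eef_pos"],s["wrist_force"],s["ft_torque"])
E
```

```text
[529.96226529  81.03579088 117.71120715] [-4.50601514  0.30295317 10.68021724] [0.26254722 0.47088293 0.03963688]
eef_pos: [528.2, 80.4, 121.9]
wrist_force: [0.3, 0.5, -2.9]
[528.19827898  80.43166629 121.90684341] [ 0.27466095  0.48378329 -2.90817084] [-0.02983546 -0.07273177 -0.01417446]
```

```bash
python3 -m creep '[{"dx":0.0018,"dy":-0.001,"dz":0.002,"wx":0,"wy":0,"wz":0},{"dx":0,"dy":0,"dz":0.002,"wx":0,"wy":0,"wz":0},{"dx":0,"dy":0,"dz":0,"wx":0,"wy":0,"wz":0}]' |sed -n '2p;4p'
python3 -m creep '[{"dx":0,"dy":0,"dz":0.003,"wx":0,"wy":0,"wz":0},{"dx":0,"dy":0,"dz":0,"wx":0,"wy":0,"wz":0}]' |sed -n '2p;4p'
python3 - <<'E'
from h import *
s=status.sense(); print(s["eef_pos"],s["wrist_force"],s["ft_torque"])
E
```

```text
eef_pos: [529.3, 82.5, 118.1]
wrist_force: [-0.3, 0.1, 3.7]
eef_pos: [529.7, 82.2, 115.5]
wrist_force: [1.1, -0.8, -1.9]
[529.66999231  82.24740943 115.49133421] [ 1.05740063 -0.81933923 -1.93388833] [-0.23984999 -0.20412262 -0.0226636 ]
```

It drops in now. Continuing down.

```bash
python3 -m creep '[{"dx":0,"dy":0,"dz":0.002,"wx":0,"wy":0,"wz":0},{"dx":0,"dy":0,"dz":0.001,"wx":0,"wy":0,"wz":0},{"dx":0,"dy":0,"dz":0,"wx":0,"wy":0,"wz":0}]' |sed -n '2p;4p'
python3 -m creep '[{"dx":0,"dy":0,"dz":0.002,"wx":0,"wy":0,"wz":0},{"dx":0,"dy":0,"dz":0,"wx":0,"wy":0,"wz":0}]' |sed -n '2p;4p'
python3 -m creep '[{"dx":0,"dy":0,"dz":0.002,"wx":0,"wy":0,"wz":0},{"dx":0,"dy":0,"dz":0,"wx":0,"wy":0,"wz":0}]' |sed -n '2p;4p'
```

```text
eef_pos: [528.2, 82.3, 110.8]
wrist_force: [2.0, -1.4, -1.3]
eef_pos: [528.3, 82.4, 109.0]
wrist_force: [0.7, -1.6, -2.1]
eef_pos: [529.3, 82.2, 108.0]
wrist_force: [1.7, -2.0, 0.3]
```

```bash
python3 -m creep '[{"dx":0,"dy":0,"dz":0.002,"wx":0,"wy":0,"wz":0},{"dx":0,"dy":0,"dz":0,"wx":0,"wy":0,"wz":0}]' |sed -n '2p;4p'
python3 -m creep '[{"dx":0,"dy":0,"dz":0.002,"wx":0,"wy":0,"wz":0},{"dx":0,"dy":0,"dz":0,"wx":0,"wy":0,"wz":0}]' |sed -n '1,4p'
```

```text
eef_pos: [530.1, 82.6, 107.7]
wrist_force: [-0.5, -1.3, 7.7]
clock: 25.18
eef_pos: [530.5, 82.8, 107.6]
eef_rot: [[0.706, 0.709, 0.004], [0.709, -0.706, 0.001], [0.003, 0.003, -1.0]]
wrist_force: [-3.2, -0.4, 17.4]
```

Seated at z = 107.6 as predicted (107.8). I release, rise over the nozzle, close the fingers and go to the cap ring's front wing.

```bash
python3 -m creep '[{"dx":0,"dy":0,"dz":-0.004,"wx":0,"wy":0,"wz":0},{"dx":0,"dy":0,"dz":0,"wx":0,"wy":0,"wz":0},{"dx":0,"dy":0,"dz":0,"wx":0,"wy":0,"wz":0},{"dx":0,"dy":0,"dz":0,"wx":0,"wy":0,"wz":0},{"dx":0,"dy":0,"dz":0,"wx":0,"wy":0,"wz":0}]' 0 |sed -n '2p;4,5p'
python3 -m creep '[{"dx":0,"dy":0,"dz":-0.01,"wx":0,"wy":0,"wz":0},{"dx":0,"dy":0,"dz":-0.025,"wx":0,"wy":0,"wz":0},{"dx":0,"dy":0,"dz":-0.03,"wx":0,"wy":0,"wz":0},{"dx":0,"dy":0,"dz":-0.02,"wx":0,"wy":0,"wz":0},{"dx":-0.01,"dy":0,"dz":0,"wx":0,"wy":0,"wz":3}]' |sed -n '2p;4,5p'
python3 -m creep '[{"dx":-0.015,"dy":0.005,"dz":0,"wx":0,"wy":0,"wz":0},{"dx":-0.015,"dy":0.01,"dz":0,"wx":0,"wy":0,"wz":0},{"dx":-0.007,"dy":0.005,"dz":0,"wx":0,"wy":0,"wz":0},{"dx":0,"dy":0,"dz":0,"wx":0,"wy":0,"wz":0},{"dx":0,"dy":0,"dz":0,"wx":0,"wy":0,"wz":0}]' 255 |sed -n '2p;4,5p'
python3 -m creep '[{"dx":0,"dy":0,"dz":0,"wx":0,"wy":0,"wz":0},{"dx":0,"dy":0,"dz":0,"wx":0,"wy":0,"wz":0},{"dx":0,"dy":0,"dz":0,"wx":0,"wy":0,"wz":0},{"dx":0,"dy":0,"dz":0,"wx":0,"wy":0,"wz":0},{"dx":0,"dy":0,"dz":0,"wx":0,"wy":0,"wz":0}]' |sed -n '2,5p'
python3 - <<'E'
from h import *
p=cams.read_camera("wrist"); np.save("seat2.npy",p,allow_pickle=True); s=status.sense(); print(s["clock"],s["eef_pos"],s["width"])
c=(529.3,81.5)
print(wing(p,c,90,25,60,(40,48,55)),tip(p,c,41,89)); print(wing(p,c,90,200,245,(40,48,55))); print("stage",wing(p,c,42,-55,-20,(50,55)),wing(p,c,42,128,160,(50,55)))
E
```

```text
eef_pos: [527.6, 82.7, 106.7]
wrist_force: [0.6, 0.6, 0.7]
width: 0.907
eef_pos: [525.9, 76.1, 198.8]
wrist_force: [1.3, 0.5, 0.8]
width: 0.999
eef_pos: [507.6, 35.7, 192.9]
wrist_force: [0.3, -0.6, 1.0]
width: 0.681
eef_pos: [507.5, 36.1, 192.5]
eef_rot: [[0.741, 0.671, -0.0], [0.671, -0.741, 0.0], [-0.0, -0.0, -1.0]]
wrist_force: [-0.3, 0.2, -0.8]
width: 0.325
26.9 [507.47478533  36.05918858 192.56941645] 0.2839015274057152
[(40, np.float64(42.4), np.float64(25.0), np.float64(59.5), 211), (48, np.float64(42.5), np.float64(37.5), np.float64(47.5), 149), (55, np.float64(42.5), np.float64(39.0), np.float64(46.0), 158)] (np.float64(57.0), [147, 148, 153, 156, 151, 151, 46, 45, 46, 44, 44, 44])
[(40, np.float64(218.8), np.float64(212.5), np.float64(225.0), 103), (48, np.float64(219.2), np.float64(214.0), np.float64(224.5), 102), (55, np.float64(219.5), np.float64(215.5), np.float64(223.5), 101)]
stage [(50, np.float64(-35.8), np.float64(-40.5), np.float64(-31.0), 154), (55, np.float64(-35.8), np.float64(-39.5), np.float64(-32.0), 148)] [(50, np.float64(145.5), np.float64(139.5), np.float64(159.5), 150), (55, np.float64(144.2), np.float64(140.5), np.float64(148.0), 146)]
```

```bash
python3 -m creep '[{"dx":0,"dy":0,"dz":0.02,"wx":0,"wy":0,"wz":0},{"dx":0,"dy":0,"dz":0.02,"wx":0,"wy":0,"wz":0},{"dx":0,"dy":0,"dz":0.025,"wx":0,"wy":0,"wz":0},{"dx":0,"dy":0,"dz":0.02,"wx":0,"wy":0,"wz":0},{"dx":0,"dy":0,"dz":0.014,"wx":0,"wy":0,"wz":0}]' |sed -n '2p;4,5p'
python3 -m creep '[{"dx":0,"dy":0,"dz":0,"wx":0,"wy":0,"wz":0},{"dx":0,"dy":0,"dz":0,"wx":0,"wy":0,"wz":0}]' |sed -n '2p;4,5p'
python3 -m creep '[{"dx":-0.0019,"dy":-0.005,"dz":0,"wx":0,"wy":0,"wz":6},{"dx":-0.0019,"dy":-0.005,"dz":0,"wx":0,"wy":0,"wz":6},{"dx":-0.0019,"dy":-0.005,"dz":0,"wx":0,"wy":0,"wz":6}]'|sed -n '2,4p'
python3 -m creep '[{"dx":-0.0019,"dy":-0.005,"dz":0,"wx":0,"wy":0,"wz":6},{"dx":-0.0019,"dy":-0.005,"dz":0,"wx":0,"wy":0,"wz":6},{"dx":-0.0019,"dy":-0.005,"dz":0,"wx":0,"wy":0,"wz":6},{"dx":-0.0019,"dy":-0.005,"dz":0,"wx":0,"wy":0,"wz":6}]'|sed -n '2,4p'
```

```text
eef_pos: [506.1, 36.0, 91.5]
wrist_force: [-0.8, -0.5, -0.2]
width: 0.003
eef_pos: [506.8, 35.9, 93.0]
wrist_force: [0.3, 0.1, 0.2]
width: 0.006
eef_pos: [495.9, 43.9, 95.7]
eef_rot: [[0.915, 0.404, 0.004], [0.404, -0.915, -0.001], [0.003, 0.003, -1.0]]
wrist_force: [1.3, -2.4, 0.6]
eef_pos: [483.8, 60.9, 96.1]
eef_rot: [[1.0, -0.003, 0.005], [-0.003, -1.0, -0.002], [0.005, 0.002, -1.0]]
wrist_force: [0.9, -2.7, 0.4]
```

```bash
python3 -m creep '[{"dx":-0.0019,"dy":-0.005,"dz":0.001,"wx":0,"wy":0,"wz":6},{"dx":-0.0019,"dy":-0.005,"dz":0,"wx":0,"wy":0,"wz":6},{"dx":-0.0019,"dy":-0.005,"dz":0,"wx":0,"wy":0,"wz":6},{"dx":-0.0019,"dy":-0.005,"dz":0,"wx":0,"wy":0,"wz":6}]'|sed -n '2,4p'
python3 -m creep '[{"dx":-0.0019,"dy":-0.005,"dz":0,"wx":0,"wy":0,"wz":6},{"dx":-0.0019,"dy":-0.005,"dz":0,"wx":0,"wy":0,"wz":6},{"dx":0,"dy":0,"dz":0,"wx":0,"wy":0,"wz":0}]'|sed -n '2,4p'
python3 -m creep '[{"dx":-0.0015,"dy":-0.0035,"dz":0,"wx":0,"wy":0,"wz":4},{"dx":0,"dy":0,"dz":0,"wx":0,"wy":0,"wz":0}]'|sed -n '2,4p'
python3 -m creep '[{"dx":-0.0015,"dy":-0.0035,"dz":0,"wx":0,"wy":0,"wz":4},{"dx":0,"dy":0,"dz":0,"wx":0,"wy":0,"wz":0}]'|sed -n '2,4p'
python3 - <<'E'
from h import *
p=cams.read_camera("wrist"); np.save("pc.npy",p,allow_pickle=True); c=(529.3,81.5)
print(wing(p,c,90,-60,-10,(46,50,55)),status.sense()["clock"])
E
```

```text
eef_pos: [479.6, 81.8, 95.3]
eef_rot: [[0.912, -0.409, 0.006], [-0.409, -0.912, -0.002], [0.006, -0.001, -1.0]]
wrist_force: [1.6, -2.7, 1.8]
eef_pos: [480.7, 93.1, 95.1]
eef_rot: [[0.81, -0.587, 0.005], [-0.587, -0.81, -0.001], [0.005, -0.002, -1.0]]
wrist_force: [0.6, -1.4, 2.5]
eef_pos: [481.2, 96.5, 94.6]
eef_rot: [[0.769, -0.64, 0.004], [-0.64, -0.769, -0.001], [0.004, -0.002, -1.0]]
wrist_force: [0.4, -3.0, 4.4]
eef_pos: [481.9, 100.1, 94.2]
eef_rot: [[0.722, -0.691, 0.004], [-0.691, -0.722, -0.001], [0.003, -0.002, -1.0]]
wrist_force: [1.6, -2.2, 3.6]
[(46, np.float64(-39.6), np.float64(-48.5), np.float64(-31.0), 163), (50, np.float64(-39.3), np.float64(-47.5), np.float64(-31.5), 182), (55, np.float64(-36.0), np.float64(-38.5), np.float64(-33.5), 145)] 29.0333
```

```bash
python3 -m creep '[{"dx":-0.001,"dy":-0.0035,"dz":0,"wx":0,"wy":0,"wz":2},{"dx":0,"dy":0,"dz":0,"wx":0,"wy":0,"wz":0}]'|sed -n '2p;4p'
python3 -m creep '[{"dx":-0.001,"dy":-0.0035,"dz":0,"wx":0,"wy":0,"wz":0},{"dx":0,"dy":0,"dz":0,"wx":0,"wy":0,"wz":0}]'|sed -n '2p;4p'
python3 -m creep '[{"dx":-0.001,"dy":-0.0035,"dz":0,"wx":0,"wy":0,"wz":0},{"dx":0,"dy":0,"dz":0,"wx":0,"wy":0,"wz":0}]'|sed -n '2p;4p'
```

```text
eef_pos: [483.1, 103.3, 93.6]
wrist_force: [1.1, -3.0, 3.8]
eef_pos: [484.5, 106.7, 93.2]
wrist_force: [0.2, -3.8, 4.6]
eef_pos: [486.0, 109.1, 93.1]
wrist_force: [-0.2, -7.5, 5.8]
```

```bash
python3 -m creep '[{"dx":-0.001,"dy":-0.003,"dz":0,"wx":0,"wy":0,"wz":0},{"dx":0,"dy":0,"dz":0,"wx":0,"wy":0,"wz":0}]'|sed -n '2p;4p'
python3 -m creep '[{"dx":-0.001,"dy":-0.003,"dz":0,"wx":0,"wy":0,"wz":0},{"dx":0,"dy":0,"dz":0,"wx":0,"wy":0,"wz":0}]'|sed -n '2p;4p'
```

```text
eef_pos: [487.2, 111.1, 93.0]
wrist_force: [-1.0, -8.5, 5.5]
eef_pos: [488.2, 113.0, 92.8]
wrist_force: [-1.8, -10.7, 6.9]
```

```bash
python3 -m creep '[{"dx":-0.001,"dy":-0.003,"dz":0,"wx":0,"wy":0,"wz":0},{"dx":0,"dy":0,"dz":0,"wx":0,"wy":0,"wz":0}]'|sed -n '2p;4p'
python3 -m creep '[{"dx":-0.001,"dy":-0.003,"dz":0,"wx":0,"wy":0,"wz":0},{"dx":0,"dy":0,"dz":0,"wx":0,"wy":0,"wz":0}]'|sed -n '2p;4p'
python3 - <<'E'
from h import *
p=cams.read_camera("wrist"); np.save("pc2.npy",p,allow_pickle=True); c=(529.3,81.5)
print(wing(p,c,90,-70,-20,(46,50,55)),wing(p,c,42,-60,-10,(50,55)),status.sense()["clock"])
E
python3 -m creep '[{"dx":0.001,"dy":0.008,"dz":0,"wx":0,"wy":0,"wz":0},{"dx":-0.003,"dy":0.01,"dz":0,"wx":0,"wy":0,"wz":0},{"dx":-0.005,"dy":0,"dz":-0.02,"wx":0,"wy":0,"wz":0},{"dx":0,"dy":0,"dz":-0.04,"wx":0,"wy":0,"wz":0},{"dx":0,"dy":0,"dz":-0.03,"wx":0,"wy":0,"wz":0}]'|sed -n '2p;4p'
python3 -m creep '[{"dx":0,"dy":0,"dz":0,"wx":0,"wy":0,"wz":-7},{"dx":0,"dy":0,"dz":0,"wx":0,"wy":0,"wz":-7},{"dx":0,"dy":0,"dz":0,"wx":0,"wy":0,"wz":0},{"dx":0,"dy":0,"dz":0,"wx":0,"wy":0,"wz":0}]'|sed -n '1,4p'
python3 - <<'E'
from h import *
p=cams.read_camera("wrist"); np.save("fin.npy",p,allow_pickle=True); c=(529.3,81.5)
G=cv2.cvtColor(p["pixels"],cv2.COLOR_RGB2GRAY).astype(np.float32)
pr=lambda z,r,A:[int(cv2.getRectSubPix(G,(1,1),tuple(map(float,proj(p,[c[0]+r*np.cos(t),c[1]+r*np.sin(t),z]))))[0,0]) for t in np.radians(A)]
print("cap wings"); [print(r,pr(90,r,np.arange(-64,-16,3)),pr(90,r,np.arange(116,164,3))) for r in (46,52,56)]
print("stage wings"); [print(r,pr(42,r,np.arange(-64,-16,3)),pr(42,r,np.arange(116,164,3))) for r in (50,55)]
print("ribs"); [print(r,pr(77+47+(28-r)*.3,r,np.arange(116,164,2)),pr(77+47+(28-r)*.3,r,np.arange(-64,-16,2))) for r in (20,24)]
E
```

```text
eef_pos: [488.9, 114.9, 92.6]
wrist_force: [-2.2, -14.3, 8.3]
eef_pos: [489.7, 116.6, 92.5]
wrist_force: [-4.4, -16.7, 9.0]
[(46, np.float64(-43.0), np.float64(-50.0), np.float64(-36.0), 185), (50, np.float64(-44.2), np.float64(-50.0), np.float64(-38.5), 195), (55, np.float64(-45.8), np.float64(-47.5), np.float64(-44.0), 85)] [(50, np.float64(-42.2), np.float64(-50.5), np.float64(-34.0), 167), (55, np.float64(-42.8), np.float64(-50.0), np.float64(-35.5), 211)] 30.25
eef_pos: [471.0, 114.8, 182.3]
wrist_force: [1.0, 0.8, 0.8]
clock: 31.0
eef_pos: [472.1, 114.4, 181.5]
eef_rot: [[0.848, -0.53, -0.003], [-0.53, -0.848, 0.001], [-0.003, 0.0, -1.0]]
wrist_force: [0.7, -0.5, -0.0]
cap wings
46 [46, 46, 46, 46, 47, 116, 148, 152, 156, 157, 153, 50, 46, 46, 46, 46] [52, 53, 51, 52, 51, 58, 147, 145, 143, 108, 108, 63, 50, 51, 51, 50]
52 [43, 44, 45, 46, 45, 87, 156, 180, 133, 45, 44, 46, 45, 45, 45, 45] [49, 49, 50, 50, 50, 50, 151, 179, 156, 56, 50, 51, 49, 51, 50, 49]
56 [45, 45, 45, 44, 44, 47, 140, 152, 51, 44, 45, 44, 45, 45, 44, 45] [50, 49, 48, 49, 48, 50, 109, 144, 124, 50, 49, 49, 48, 49, 50, 49]
stage wings
50 [47, 47, 46, 46, 51, 144, 149, 151, 158, 151, 152, 92, 47, 47, 47, 47] [54, 54, 52, 54, 53, 53, 151, 145, 145, 121, 144, 137, 62, 52, 54, 52]
55 [46, 45, 46, 45, 46, 126, 149, 152, 158, 148, 154, 52, 46, 45, 45, 46] [52, 51, 52, 51, 52, 52, 150, 146, 143, 110, 143, 119, 52, 52, 51, 51]
ribs
20 [199, 198, 195, 194, 195, 193, 192, 192, 200, 200, 200, 200, 199, 197, 197, 161, 130, 126, 135, 159, 177, 178, 178, 176] [136, 134, 135, 135, 134, 140, 191, 198, 200, 203, 203, 203, 204, 197, 186, 191, 192, 192, 192, 194, 194, 194, 196, 196]
24 [197, 195, 193, 192, 191, 190, 190, 189, 193, 199, 198, 200, 198, 195, 171, 133, 127, 129, 128, 128, 160, 177, 177, 176] [147, 136, 136, 136, 136, 135, 147, 197, 200, 204, 205, 205, 209, 189, 192, 193, 193, 195, 196, 197, 199, 201, 200, 200]
```

The cap's wings read 137°/−43.5° and its ribs 138°/−44.5°, so its ring is locked too. I check the bystanders quickly, then hand in.

Run:
```python
from h import *
p=cams.read_camera("top")
for k,z in dict(flask_a=64,beaker=60,dropper=90,vial=54,petri=14,reagent=110,pp_funnel=40).items():
    for r in cams.cut_out(p,k)[:4]:
        if r["p"]>.4: print(k,round(r["p"],2),np.round(r["position"],1))
print(status.sense()["clock"]); print(workorder.job_done())
```

```text
flask_a 0.79 [374.5 207.7]
flask_a 0.73 [386.8 225.1]
flask_a 0.62 [125.8 156.5]
flask_a 0.53 [241.  146.2]
beaker 0.89 [248.5 203.6]
dropper 0.44 [349.1 219.3]
petri 0.52 [192.7 237.5]
petri 0.52 [215.9 188.1]
reagent 0.65 [293.6 176. ]
pp_funnel 0.47 [163.7 174.7]
31.45
the job is handed in; nothing more can be done
None
```

The job is handed in at 31 s: the filter stage is seated on the drain base and locked, then the inlet cap seated and locked on top. The bystanders the final top picture found stand within a few pixels of where they began; it didn't find the vial, which I didn't check further.

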